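Refit the washed lids of the topping station

ROBOT

A 6-joint arm with a two-finger parallel gripper is mounted at the origin on the work surface. World frame = base frame: x ahead of the robot, y to its left, z up, the work surface at z = 0. Lengths are in m, angles in rad, forces in N, time in s.
With the tool pointing down it reaches from about 0.375 to 0.825 m from the base axis. Payload 5.5 kg.
Tool frame: the origin (TCP) lies at the centre of the arm's flange, where the gripper is bolted on; the fingertips stand 173 mm ahead of it and the grasp point (between the pads) lies 155 mm ahead of it; x points along the fingers, z is the direction in which the jaws open and shut, and the axes are right-handed (so a half turn about x gives the same grasp; the last joint's range is limited). The gripper opens to 85 mm and grips with 20 to 120 N. Pads are 22 mm wide; open, the fingers measure 114 mm over their backs; the gripper's body (76 mm by 85 mm) begins 54 mm behind the grasp point. The pads swing forward as they close: fully open they stand 13 mm farther back than shut.
Start: joints at [-1.183, 0.314, -0.047, 1.21, 0, 1.571], TCP at [0.227, -0.555, 0.405] pointing down, gripper open.
Joint ranges: [-2.67, 2.67], [-0.69, 1.73], [-1.03, 1.25], [-2.08, 2.16], [-1.42, 1.45], [-3.14, 3.14]. Speed limits (rad/s): [2.39, 2.39, 3.01, 3.14, 3.14, 3.14].

INTERFACE

Orientations are given as a rotation vector (axis times angle).
In Python, from cell import env gives the robot as it stands.
- The arm moves only by the shell command python3 -m jog 'ROWS' [FORCE]. ROWS is JSON, a list of rows, each an object with "translation": the shift along the world's x, y, z in mm, a list of three; "rotation": the turn, a rotation vector about the world's x, y, z in rad, a list of three; "grip": the gripper's target within -1 to 1 (fully open at 1, half-way at 0, shut at -1). In form: [{"translation": [x, y, z], "rotation": [rx, ry, rz], "grip": grip}, ...]. A call has 1 to 12 rows; each row is the pose to reach, as a shift and turn from the pose measured when the call began; what a row does not reach only later rows make up. A row lasts 1/10 s, in which the tool goes at most 50 mm and 8.59 degrees, less where a joint would pass 70% of its speed; a pose out of reach is approached as far as the arm can. A call with a gripper value outside its range is refused whole. The fingers move at their own pace and stop on an object; FORCE is the grip in N (left out, the last holds). Time passes only in rows, so rows that repeat a pose let the fingers close. It gives the time, the measured TCP pose, the force and the opening at its end, in the units of the state.
- env.state(): the state, without advancing time (a new reading comes with each control period).
- env.read_camera(name): name is "scene" or "side" or "wrist"; returns a dict with "image" (420x560x3 uint8, blue, green, red), "intrinsics" (3x3 intrinsics, pixels), "R" (3x3) and "t" (3): a world point X has camera coordinates R X + t; the wrist camera has in their place "mount" (4x4, takes a point from camera to tool coordinates, whose origin is the TCP and whose axes are the tool frame's). Camera axes: x right, y down, z forward; pixel columns grow to the right and rows downward; lengths in m; the calibration is good to about 2 mm. A picture is of the moment at which its call begins: read the wrist's pose just before it. There is no depth.
- env.sign_off(): hands the job in, once; it reports no verdict.
Trained networks look in a picture, given as the dict that the camera call returned (one of the last four; its "shot" number tells which), for a name from the list of things; names that differ only in an ending like _2 or _b are one class to them, and where a whole thing is asked for, a point or a joint stands for the part that bears it (a point fixed in the world has none). Each returns a list of dicts, best first, with "confidence" (0 to 1); they miss things now and then, are a little off and sometimes report something else, mostly with a low value. They report only what shows in the picture. A call takes as long as a camera call. They do not tell look-alikes from the thing itself.
- env.recognise(picture, thing): "pixel" ([row, column] in pixels, amid what is visible of it).
- env.cut_out(picture, thing): "mask" (420x560 bool, what is visible of it) and "pixel" ([row, column] in pixels, amid what is visible of it).
- env.landmark_of(picture, thing): "pixel" ([row, column] in pixels: a listed point, or the origin of a listed thing).
The state is a dict: "time": time; "joint_pos": joint angles; "joint_velocities": joint speeds; "joint_torque": joint torques, N m; "eef_pos": TCP position; "tcp_rot": TCP orientation; "contact_force": force on the tool from outside, world axes, zero at the start; "ft_torque": the same for the moment, N m; "gripper_width": opening from 0.0 (shut) to 1.0 (fully open).
Only numpy, scipy, OpenCV 4.12 (cv2) and the standard library are available. Lean on these libraries where they do the work, as an engineer would, in place of code of your own. Each camera call takes 0.05 s, during which the arm holds its last target.

TASK

Put both washed lids from the sloping draining rack back on the topping station at the breakfast counter, each flat and fully home over the two dowel pins of its own well: the wide lid first, then the narrow one, whose edge laps over it. The clear guard hangs over the wells, so the gripper will have to lean back to get under it. Let go of the lids and leave the syrup bottle, jam jar and mug standing where they are.

Things in the scene. Friction and masses are not known exactly. Their poses are not given: they have to be found in the camera images.
- wide_lid: Wide steel lid, plate 120 mm (x) by 150 (y) by 6, about 0.3 kg. Origin: centre of underside; z out of its top. Two 13 mm through holes at (-46,-45) and (46,45) mm. Black bar handle along x on top: 64 mm long, 12 wide (y), 28 to 42 mm above the origin, on two 10 mm posts at x = -25 and 25. Starts on the rack's slope, +x downhill.
- narrow_lid: Narrow steel lid, plate 120 mm (x) by 100 (y) by 6, about 0.22 kg. Origin: centre of underside; z out of its top. Two 13 mm through holes at (-46,0) and (46,0) mm. Same handle as the wide lid. Starts on the rack's slope, +x downhill, beside the wide lid; which is left or right varies.
- seat_wide (a point): Home of the wide lid's origin: centre of the lower, wider well, 60 mm above the counter. Axes as the station's; the handle must lie along x, either way round (lids have half-turn symmetry). Its two steel dowel pins stand at (-46,-45) and (46,45) mm from here, 10 mm diameter, 18 mm tall, the top 6 mm tapering to 4 mm diameter.
- seat_narrow (a point): Home of the narrow lid's origin: centre of the narrower well, 113 mm in +y of seat_wide and 8 mm higher. Axes as the station's; handle along x. Same pins, at (-46,0) and (46,0) mm from here. Once home, this lid overlaps the wide lid's edge by 12 mm with 2 mm between them, so the wide lid could no longer be lowered.
- station: Topping station, fixed, left or right of the robot: two steel wells side by side along y on a wooden base, 150 mm (x) by 262 (y), 60 and 68 mm tall, base reaching to x = 135. Origin: centre under the wells, on the counter; x points away from the robot within 0.2 rad, z up. A clear guard hangs over its rear half.
- rack: Wooden draining rack, fixed, 346 mm wide (y): slats sloping down 35 degrees towards its +x, a low lip along the lower edge holding the lids. Origin on the counter below the middle of the slope, where the slats are 58 mm high; x points away from the robot within 0.2 rad. The lids lie about 80 mm left and right of its middle.
- syrup_bottle: Bystander: amber syrup bottle, 60 mm diameter, 170 mm tall, upright, origin at the centre of its foot.
- jam_jar: Bystander: jar, 72 mm diameter, 100 mm tall, upright, origin at the centre of its foot.
- mug: Bystander: white mug, 80 mm diameter, 90 mm tall, with a handle, upright, origin at the centre of its foot.
- guard_edge (a point): Middle of the upper, front edge of the fixed clear guard, above the station's origin, 250 mm high. The panel, 5 mm thick and 286 mm wide, slopes from here down to x = 130 mm, 165 mm high; posts at x = 112, y = -137 and 137. A gripper held upright over a seated lid's handle strikes it; one leaning back 35 degrees towards -x clears it.
There are look-alikes about, which are no part of the job. Leave any brown or green look-alike of the narrow_lid alone.

How it is judged:
On the way, in this order (a step that is already met when the one before it is completed fails the run):
1. the wide lid is home on its pins (horizontal distance between wide_lid and seat_wide below 0.003 m and z of wide_lid in the frame of seat_wide between -0.003 and 0.003 m and angle between wide_lid's own z axis and vertical below 0.035 rad and angle between the x axis of wide_lid and the x axis of station, either way round below 0.052 rad), for 0.2 s.
2. the narrow lid is home on its pins (horizontal distance between narrow_lid and seat_narrow below 0.003 m and z of narrow_lid in the frame of seat_narrow between -0.003 and 0.003 m and angle between narrow_lid's own z axis and vertical below 0.035 rad and angle between the x axis of narrow_lid and the x axis of station, either way round below 0.052 rad), for 0.2 s.
At the end, for the whole second after the job is handed in: Both lids released and at rest, each with its origin within 3 mm (sideways) and 3 mm (height) of its seat, level within 2 degrees, top side up, handle within 3 degrees of the station's x axis (all of step 1 and all of step 2 and linear speed of each of wide_lid, narrow_lid below 0.02 m/s); the robot touches nothing.
It fails at once if the syrup bottle is shifted by more than 30 mm or tipped (distance of syrup_bottle from where it was at the start of the episode above 0.03 m or angle between syrup_bottle's own z axis and vertical above 0.4 rad).
It fails at once if the jam jar is shifted by more than 30 mm or tipped (distance of jam_jar from where it was at the start of the episode above 0.03 m or angle between jam_jar's own z axis and vertical above 0.4 rad).
It fails at once if the mug is shifted by more than 30 mm or tipped (distance of mug from where it was at the start of the episode above 0.03 m or angle between mug's own z axis and vertical above 0.4 rad).
It also fails if it takes over 72 s, if anything falls off the work surface, if the arm or the gripper's body presses on something with over 40 N, if the wrist force passes 120 N, or if a joint passes its speed limit or range.

## Working session

There is one attempt and no reset: what is moved stays moved. The work goes in short steps, Python scripts to look and compute and a shell command to move; the robot and the scene stay as the last step left them, time stands still between calls to the robot, and variables do not carry over. Pictures are saved under pics/ and viewed, and the job is handed in when it is done.

```bash
ls -la; mkdir -p pics
cat > h.py <<'E'
import numpy as np, cv2
from cell import env
from scipy.spatial.transform import Rotation as Rot
def ann(im,pts,fn):
    im=im.copy()
    for (r,c),t in pts:
        cv2.circle(im,(int(c),int(r)),3,(0,0,255),-1); cv2.putText(im,t,(int(c)+4,int(r)),0,0.4,(0,0,255),1)
    cv2.imwrite(fn,im)
E
python3 - <<'E'
from h import *
import pickle
s=env.state(); print(s)
for n in ["scene","side","wrist"]:
    p=env.read_camera(n); print(n,p.get("shot"),p["intrinsics"].tolist(), [np.round(p[k],4).tolist() for k in("R","t","mount") if k in p])
    cv2.imwrite(f"pics/{n}0.png",p["image"])
    pickle.dump(p,open(f"{n}0.pkl","wb"))
    for th in ["wide_lid","narrow_lid","seat_wide","seat_narrow","station","rack","syrup_bottle","jam_jar","mug","guard_edge"]:
        try: print(n,th,[(np.round(d["pixel"],1).tolist(),round(d["confidence"],2)) for d in env.landmark_of(p,th)])
        except Exception as e: print(th,e)
print(env.state()["time"])
E
```

```text
total 12
drwxr-xr-x  3 agent agent 4096 Dec  7 13:21 .
drwxr-xr-x 23 root  root  4096 Dec  7 13:21 ..
drwxr-xr-x  2 agent agent 4096 Dec  7 13:21 pics
{'time': 0.0, 'joint_pos': array([-1.18301047e+00,  3.14208520e-01, -4.80670841e-02,  1.21021236e+00,
       -3.41845886e-05,  1.57079750e+00]), 'joint_velocities': array([-0.00027407, -0.00023917, -0.00061381,  0.00124238, -0.00098426,
       -0.00083322]), 'joint_torque': array([ 1.65859714e-03, -5.39588249e+01,  3.39752269e+01,  1.93141279e-02,
       -6.62343950e-05, -3.68937648e-06]), 'eef_pos': array([ 0.22677122, -0.55518786,  0.40385008]), 'tcp_rot': array([ 0.91992628,  1.36952092, -0.91841815]), 'contact_force': array([ 0.85268761, -0.47282828, -0.62420922]), 'ft_torque': array([-0.01991045, -0.02089798, -0.00352261]), 'gripper_width': 0.9988615986013818}
scene 1 [[451.1937607605229, 0.0, 276.36774262328146], [0.0, 451.1937607605229, 208.48540352902793], [0.0, 0.0, 1.0]] [[[-0.9629, 0.2696, 0.0082], [0.2522, 0.9107, -0.3273], [-0.0957, -0.3131, -0.9449]], [0.5359, -0.0945, 1.665]]
scene wide_lid [([254.2, 280.6], 0.97)]
scene
[... 872 characters left out ...]
, 312.1], 0.62), ([217.6, 296.1], 0.56)]
side station [([218.0, 308.7], 0.6)]
side rack []
side syrup_bottle [([197.8, 382.3], 0.65)]
side jam_jar [([368.1, 191.3], 0.77)]
side mug [([260.8, 331.7], 0.62), ([202.2, 315.9], 0.21)]
side guard_edge [([160.7, 311.2], 0.86)]
wrist 3 [[364.7805652487412, 0.0, 279.1803236788977], [0.0, 364.7805652487412, 206.33607520238587], [0.0, 0.0, 1.0]] [[[0.001, -0.261, 0.9653, 0.0297], [-0.0006, -0.9653, -0.261, 0.0644], [1.0, -0.0003, -0.0011, 0.0002], [0.0, 0.0, 0.0, 1.0]]]
wrist wide_lid []
wrist narrow_lid []
wrist seat_wide []
wrist seat_narrow []
wrist station []
wrist rack []
wrist syrup_bottle []
wrist jam_jar []
wrist mug []
wrist guard_edge []
1.65
```

View pics/scene0.png

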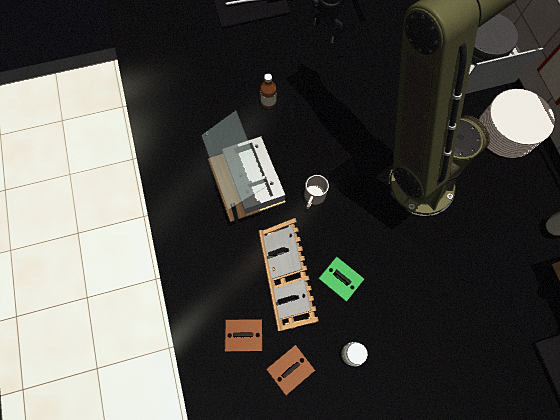

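View pics/side0.png

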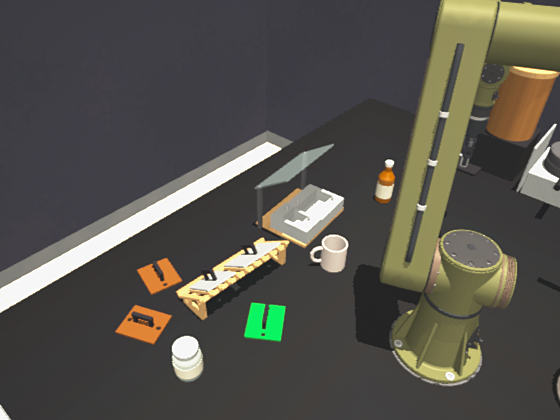

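View pics/wrist0.png

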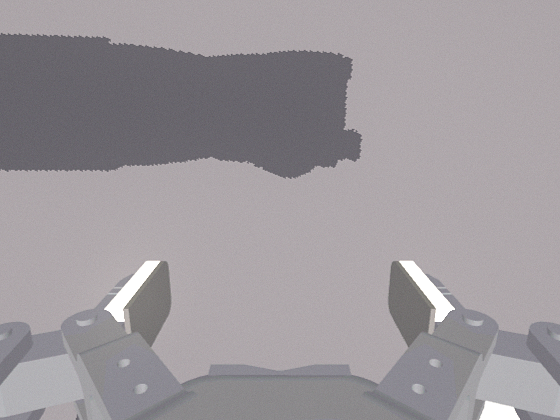

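```bash
cat >> h.py <<'E'
import pickle
def ray(p,px):
    K=p["intrinsics"]; d=np.linalg.inv(K)@np.array([px[1],px[0],1.]); R=p["R"];t=p["t"]
    return -R.T@t, R.T@d
def onz(p,px,z):
    o,d=ray(p,px); return o+d*(z-o[2])/d[2]
def tri(*pp):
    A=np.zeros((3,3));b=np.zeros(3)
    for p,px in pp:
        o,d=ray(p,px); d=d/np.linalg.norm(d); M=np.eye(3)-np.outer(d,d); A+=M;b+=M@o
    X=np.linalg.solve(A,b); return X,[float(np.linalg.norm((np.eye(3)-np.outer(ray(p,px)[1],ray(p,px)[1])/(ray(p,px)[1]@ray(p,px)[1]))@(X-ray(p,px)[0]))) for p,px in pp]
def proj(p,X):
    c=p["R"]@X+p["t"]; u=p["intrinsics"]@c; return np.array([u[1]/u[2],u[0]/u[2]])
def wristpose(p,s):
    T=np.eye(4);T[:3,:3]=Rot.from_rotvec(s["tcp_rot"]).as_matrix();T[:3,3]=s["eef_pos"]
    M=np.linalg.inv(T@p["mount"]); p["R"]=M[:3,:3];p["t"]=M[:3,3]; return p
E
python3 - <<'E'
from h import *
a,b=[pickle.load(open(f"{n}0.pkl","rb")) for n in("scene","side")]
print("wide",onz(a,[254.2,280.6],.07))
print("narrow",onz(a,[298.1,291.2],.07), tri((a,[298.1,291.2]),(b,[282.7,212.3])))
print("sw",onz(a,[165.5,244.1],.06),onz(b,[200.7,310.9],.06))
print("sn",onz(a,[186.3,260.5],.068),onz(b,[217.6,296.1],.068))
print("st",onz(a,[177.3,253],0),onz(b,[218,308.7],0))
print("ge",tri((a,[149.3,249.2]),(b,[160.7,311.2])))
print("rack",onz(a,[273.3,286.2],0),onz(a,[273.3,286.2],.058))
print("bottle",onz(a,[103,266.5],0.0),onz(b,[197.8,382.3],0.0))
print("jar",onz(a,[354,348.5],0.0),onz(b,[368,191.3],0))
print("mug",onz(a,[195,314.8],0.0),onz(b,[260.8,331.7],0))
for n,p in(("scene",a),("side",b)):
    r=(slice(100,340),slice(190,350)) if n=="scene" else (slice(130,330),slice(150,360))
    cv2.imwrite(f"pics/{n}0z.png",cv2.resize(p["image"][r],None,fx=2.5 if n=="scene" else 3,fy=2.5 if n=="scene" else 3,interpolation=cv2.INTER_CUBIC))
E
```

```text
wide [0.58040879 0.13521049 0.07      ]
narrow [0.58692006 0.28351885 0.07      ] (array([0.58485826, 0.28016179, 0.04762504]), [0.0007077981180975712, 0.0007077981180973256])
sw [ 0.61704213 -0.21464413  0.06      ] [ 0.60642948 -0.22311342  0.06      ]
sn [ 0.58180705 -0.11832585  0.068     ] [ 0.57878723 -0.10407421  0.068     ]
st [ 0.5938166  -0.18716959  0.        ] [ 0.59377931 -0.1997152   0.        ]
ge (array([ 0.59487204, -0.18210849,  0.25157156]), [0.005759316597456381, 0.005759316597456353])
rack [0.57448978 0.18932026 0.        ] [0.57919547 0.19963495 0.058     ]
bottle [ 4.62689830e-01 -4.78936175e-01 -2.22044605e-16] [ 0.45801406 -0.49100647  0.        ]
jar [0.45253022 0.49763192 0.        ] [0.43999643 0.48963426 0.        ]
mug [ 0.39433871 -0.05943795  0.        ] [ 0.40044028 -0.07547175  0.        ]
```

View pics/scene0z.png

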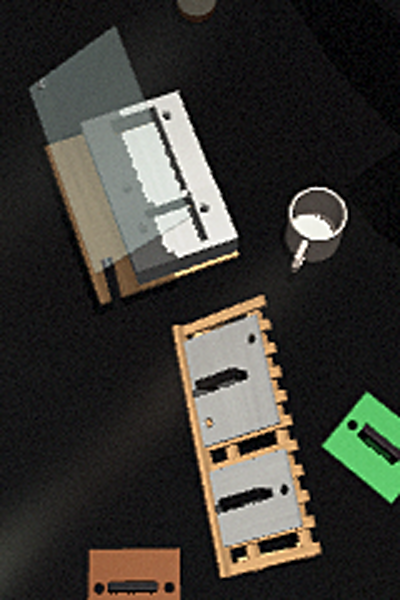

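View pics/side0z.png

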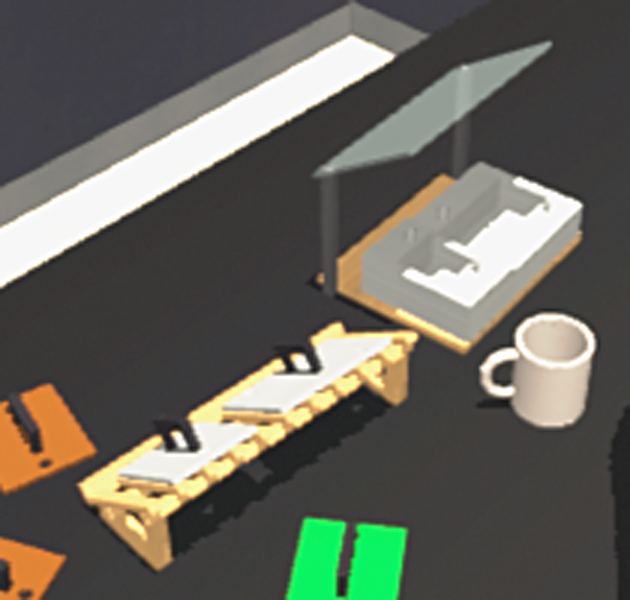

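Run:
```python
from h import *
R=Rot.from_rotvec(env.state()["tcp_rot"]).as_matrix(); print(R.round(3))
# desired: down, z=-Y(yaw)
for yaw in (0,0.1):
    xs=np.array([0,0,-1]); z=-np.array([-np.sin(yaw),np.cos(yaw),0]); y=np.cross(z,xs)
    D=np.stack([xs,y,z],1); print((Rot.from_matrix(D)*Rot.from_matrix(R).inv()).as_rotvec())
```

```text
[[ 0.     0.926  0.378]
 [ 0.     0.378 -0.926]
 [-1.     0.    -0.   ]]
[-1.02489209e-05  1.21139082e-05 -3.87826894e-01]
[-1.08110177e-05  1.15539002e-05 -2.87826894e-01]
```

```bash
python3 -m jog '[{"translation":[20,20,40],"rotation":[0,0,-0.15],"grip":1},{"translation":[40,60,70],"rotation":[0,0,-0.3],"grip":1}]' 80; python3 -c "
from h import *
print(env.state()['joint_pos'].round(3))"
```

```text
time: 1.85
eef_pos: [0.2656, -0.4991, 0.4732]
tcp_rot: [1.151, 1.246, -1.151]
contact_force: [1.0, -0.1, 1.1]
gripper_width: 1.003
[-1.082  0.23  -0.002  1.338 -0.     1.981]
```

```bash
python3 -m jog '[{"translation":[30,60,0],"rotation":[0,0,0.15],"grip":1},{"translation":[60,120,0],"rotation":[0,0,0.3],"grip":1},{"translation":[90,180,0],"rotation":[0,0,0.45],"grip":1},{"translation":[120,240,0],"rotation":[0,0,0.6],"grip":1},{"translation":[150,300,-30],"rotation":[0,0,0.75],"grip":1},{"translation":[150,300,-30],"rotation":[0,0,0.9],"grip":1},{"translation":[150,300,-30],"rotation":[0,0,1.05],"grip":1},{"translation":[150,300,-30],"rotation":[0,0,1.2],"grip":1},{"translation":[150,300,-30],"rotation":[0,0,1.35],"grip":1},{"translation":[150,300,-30],"rotation":[0,0,1.5],"grip":1},{"translation":[150,300,-30],"rotation":[0,0,1.6],"grip":1}]'
cat >> h.py <<'E'
def toolmat(yaw,lean):
    # half-turned config: tool z=+Y(yaw); lean>0: body towards -x
    Rz=Rot.from_euler('z',yaw).as_matrix()
    x=Rz@np.array([np.sin(lean),0,-np.cos(lean)]); z=Rz@np.array([0,1,0]); y=np.cross(z,x)
    return np.stack([x,y,z],1)
def togo(pos,yaw,lean,grasp=None):
    """rows' shift mm and rotvec from now to TCP pos (or grasp point)"""
    s=env.state(); D=toolmat(yaw,lean)
    if grasp is not None: pos=np.array(grasp)-0.155*D[:,0]
    rv=(Rot.from_matrix(D)*Rot.from_rotvec(s["tcp_rot"]).inv()).as_rotvec()
    print("t",s["time"],"shift",((np.array(pos)-s["eef_pos"])*1000).round(1).tolist(),"rot",rv.round(3).tolist(),"j",s["joint_pos"].round(2).tolist(),"F",s["contact_force"].round(1).tolist())
E
python3 -c "
from h import *
togo([.42,-.2,.44],0.1,0.35)"
```

```text
time: 2.95
eef_pos: [0.4157, -0.1988, 0.4433]
tcp_rot: [-0.09, 1.569, 0.09]
contact_force: [0.1, 0.1, -0.3]
gripper_width: 1.003
t 2.95 shift [4.3, -1.2, -3.3] rot [-0.243, -0.302, 1.539] j [-0.45, 0.04, -0.29, 1.24, 0.0, 1.01] F [0.1, 0.1, -0.3]
```

```bash
python3 -m jog '[{"translation":[4,-1,-3],"rotation":[-0.243,-0.302,1.539],"grip":1},{"translation":[4,-1,-3],"rotation":[-0.243,-0.302,1.539],"grip":1},{"translation":[4,-1,-3],"rotation":[-0.243,-0.302,1.539],"grip":1},{"translation":[4,-1,-3],"rotation":[-0.243,-0.302,1.539],"grip":1},{"translation":[4,-1,-3],"rotation":[-0.243,-0.302,1.539],"grip":1},{"translation":[4,-1,-3],"rotation":[-0.243,-0.302,1.539],"grip":1},{"translation":[4,-1,-3],"rotation":[-0.243,-0.302,1.539],"grip":1},{"translation":[4,-1,-3],"rotation":[-0.243,-0.302,1.539],"grip":1},{"translation":[4,-1,-3],"rotation":[-0.243,-0.302,1.539],"grip":1},{"translation":[4,-1,-3],"rotation":[-0.243,-0.302,1.539],"grip":1},{"translation":[4,-1,-3],"rotation":[-0.243,-0.302,1.539],"grip":1},{"translation":[4,-1,-3],"rotation":[-0.243,-0.302,1.539],"grip":1}]'
python3 - <<'E'
from h import *
togo([.42,-.2,.44],0.1,0.35)
s=env.state(); p=wristpose(env.read_camera("wrist"),s); pickle.dump(p,open("w1.pkl","wb"))
pts=[]
for th in ["seat_wide","seat_narrow","station","guard_edge"]:
    d=env.landmark_of(p,th); print(th,[(np.round(q["pixel"],1).tolist(),round(q["confidence"],2)) for q in d])
    pts+=[(q["pixel"],th) for q in d]
ann(p["image"],pts,"pics/w1.png")
E
```

```text
time: 4.15
eef_pos: [0.4193, -0.1999, 0.4403]
tcp_rot: [-1.412, 0.886, 1.023]
contact_force: [1.2, 0.7, 0.0]
gripper_width: 1.003
t 4.15 shift [0.7, -0.1, -0.3] rot [-0.0, 0.0, 0.0] j [-0.51, -0.11, -0.48, 0.92, 0.2, -0.58] F [1.2, 0.7, 0.0]
seat_wide [([208.2, 336.5], 0.2)]
seat_narrow [([209.4, 334.3], 0.65)]
station [([174.2, 275.0], 0.77)]
guard_edge [([361.4, 268.7], 0.71)]
```

View pics/w1.png

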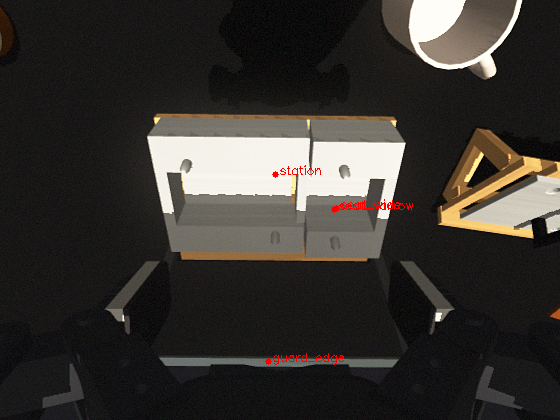

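Run:
```python
from h import *
p=pickle.load(open("w1.pkl","rb")); im=p["image"]
cv2.imwrite("pics/w1z.png",cv2.resize(im[110:270,140:410],None,fx=2.95,fy=2.95,interpolation=cv2.INTER_CUBIC))
```

```text
(no output)
```

View pics/w1z.png

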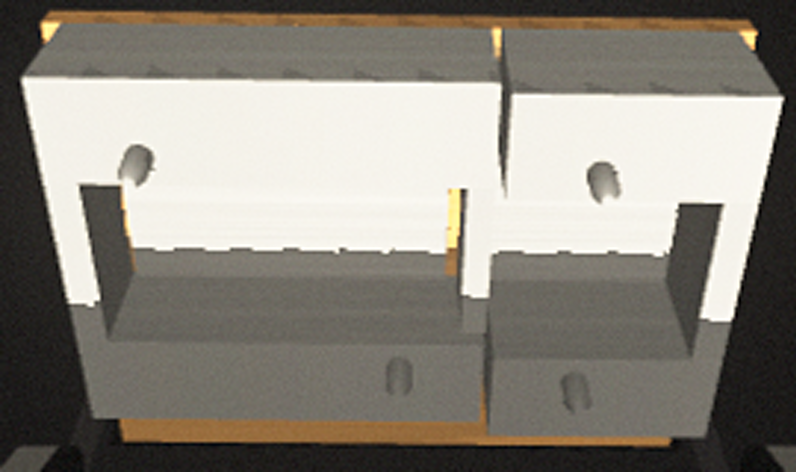

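```bash
cat >> h.py <<'E'
from scipy.optimize import least_squares
PW=[(-.046,-.045),(.046,.045)]; PN=[(-.046,.113),(.046,.113)]
def stpt(q,x,y,z): # q: seat_wide x,y,yaw ; z above counter
    c,s=np.cos(q[2]),np.sin(q[2]); return np.array([q[0]+c*x-s*y,q[1]+s*x+c*y,z])
def pins(): return [(x,y,.06) for x,y in PW]+[(x,y,.068) for x,y in PN]
def pinsil(p,q,pin):
    P=[]
    for h,r in((0,.005),(.012,.005),(.018,.002)):
        for a in np.linspace(0,2*np.pi,24):
            P.append(proj(p,stpt(q,pin[0],pin[1],pin[2]+h)+np.array([r*np.cos(a),r*np.sin(a),0]))[::-1])
    return cv2.convexHull(np.array(P,np.float32))[:,0]
def hullcen(h):
    m=cv2.moments(h.reshape(-1,1,2)); return np.array([m["m01"]/m["m00"],m["m10"]/m["m00"]])
def drawfit(p,q,crop,s,fn):
    r0,r1,c0,c1=crop; im=cv2.resize(p["image"][r0:r1,c0:c1],None,fx=s,fy=s,interpolation=cv2.INTER_CUBIC)
    for pin in pins():
        h=((pinsil(p,q,pin)+.5-[c0,r0])*s-.5); cv2.polylines(im,[np.round(h*16).astype(np.int32).reshape(-1,1,2)],True,(0,0,255),1,cv2.LINE_AA,4)
    cv2.imwrite(fn,im)
E
python3 - <<'E'
from h import *
p=pickle.load(open("w1.pkl","rb"))
ob=np.array([(166,136),(376,399),(183,603),(391,575)])/2.95-.33+[110,140]
f=lambda q: np.concatenate([hullcen(pinsil(p,q,pin))-o for pin,o in zip(pins(),ob)])
r=least_squares(f,[.61,-.22,.1]); print(r.x.round(4),r.fun.round(2))
f2=lambda q: np.concatenate([hullcen(pinsil(p,q,(a,b,z+q[3])))-o for (a,b,z),o in zip(pins(),ob)])
r2=least_squares(f2,[.61,-.22,.1,0]); print(r2.x.round(4),r2.fun.round(2))
drawfit(p,r.x,(110,270,140,410),2.95,"pics/w1f.png")
E
```

```text
[ 0.5948 -0.2323  0.0868] [-0.12 -0.05  0.3  -0.05 -0.35 -0.07  0.31  0.23]
[ 0.5951 -0.2323  0.0862 -0.0006] [-0.12  0.15  0.22 -0.06 -0.27 -0.15  0.26  0.12]
```

View pics/w1f.png

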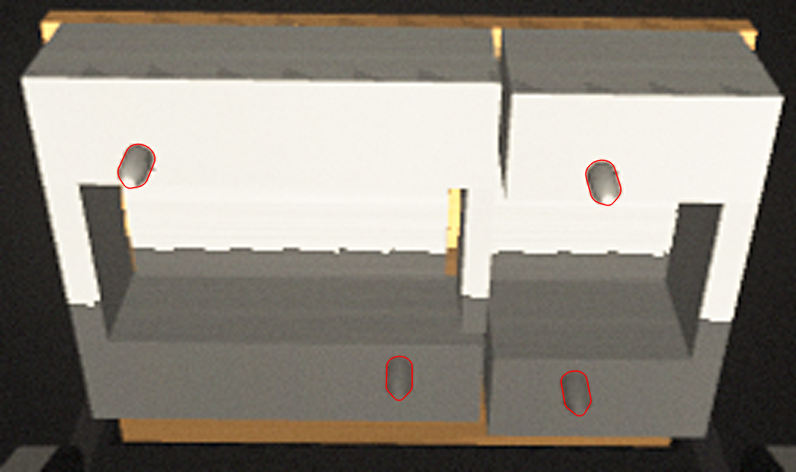

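```bash
python3 -c "
from h import *
togo([.65,.19,.375],0.08,-0.26)"
```

```text
t 4.4 shift [230.3, 389.8, -65.3] rot [-0.055, 0.607, -0.018] j [-0.51, -0.11, -0.47, 0.92, 0.2, -0.58] F [0.7, 0.4, 0.1]
```

```bash
python3 -m jog '[{"translation":[0,50,0],"rotation":[0,0,0],"grip":1},{"translation":[0,100,0],"rotation":[0,0,0],"grip":1},{"translation":[0,150,0],"rotation":[0,0,0],"grip":1},{"translation":[30,190,0],"rotation":[-0.01,0.15,0],"grip":1},{"translation":[60,230,0],"rotation":[-0.025,0.3,-0.01],"grip":1},{"translation":[90,270,-20],"rotation":[-0.04,0.45,-0.01],"grip":1},{"translation":[130,300,-40],"rotation":[-0.055,0.6,-0.018],"grip":1},{"translation":[170,330,-65],"rotation":[-0.055,0.607,-0.018],"grip":1},{"translation":[200,360,-65],"rotation":[-0.055,0.607,-0.018],"grip":1},{"translation":[230,390,-65],"rotation":[-0.055,0.607,-0.018],"grip":1},{"translation":[230,390,-65],"rotation":[-0.055,0.607,-0.018],"grip":1},{"translation":[230,390,-65],"rotation":[-0.055,0.607,-0.018],"grip":1}]'
python3 - <<'E'
from h import *
togo([.65,.19,.375],0.08,-0.26)
s=env.state(); p=wristpose(env.read_camera("wrist"),s); pickle.dump(p,open("w2.pkl","wb"))
pts=[]
for th in ["wide_lid","narrow_lid","rack"]:
    d=env.landmark_of(p,th); print(th,[(np.round(q["pixel"],1).tolist(),round(q["confidence"],2)) for q in d])
    pts+=[(q["pixel"],th) for q in d]
ann(p["image"],pts,"pics/w2.png")
E
```

```text
time: 5.6
eef_pos: [0.6502, 0.1913, 0.3734]
tcp_rot: [-1.142, 1.37, 1.457]
contact_force: [-0.1, -0.8, 0.5]
gripper_width: 0.997
t 5.6 shift [-0.2, -1.3, 1.6] rot [0.001, -0.002, -0.001] j [0.27, 0.63, 0.35, 1.54, 0.05, 0.19] F [-0.1, -0.8, 0.5]
wide_lid [([190.6, 204.9], 0.84)]
narrow_lid [([25.2, 359.0], 0.89)]
rack [([201.8, 290.8], 0.87)]
```

View pics/w2.png

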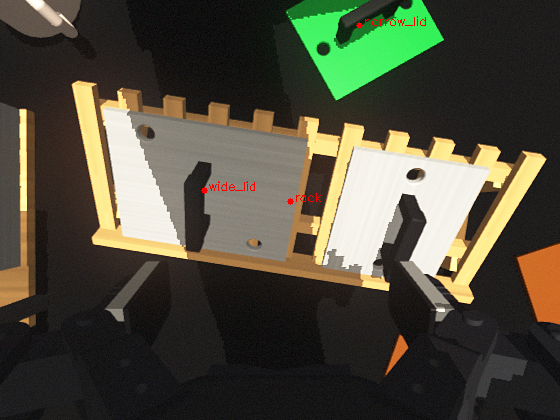

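Run:
```python
from h import *
p=pickle.load(open("w2.pkl","rb")); im=p["image"]
im=np.clip(im.astype(float)*1.0,0,255).astype(np.uint8)
cv2.imwrite("pics/w2a.png",cv2.resize(im[90:290,85:325],None,fx=3,fy=3,interpolation=cv2.INTER_CUBIC))
cv2.imwrite("pics/w2b.png",cv2.resize(im[110:300,300:550],None,fx=3,fy=3,interpolation=cv2.INTER_CUBIC))
```

```text
(no output)
```

View pics/w2a.png

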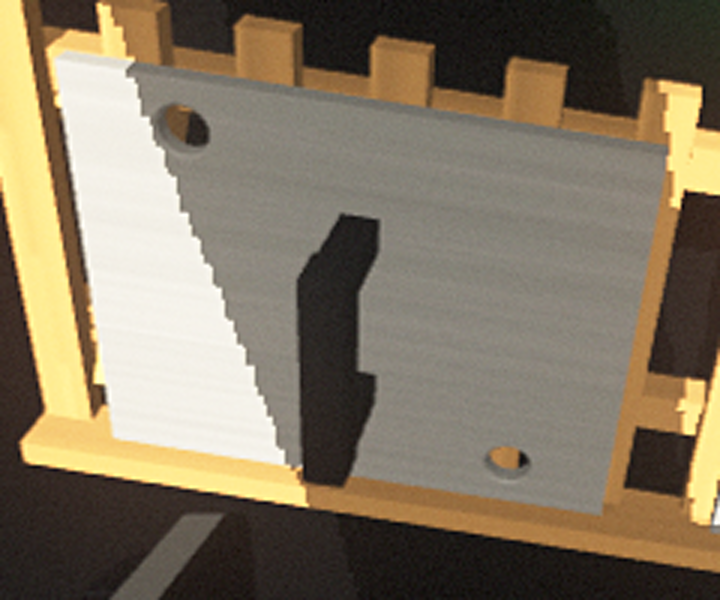

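View pics/w2b.png

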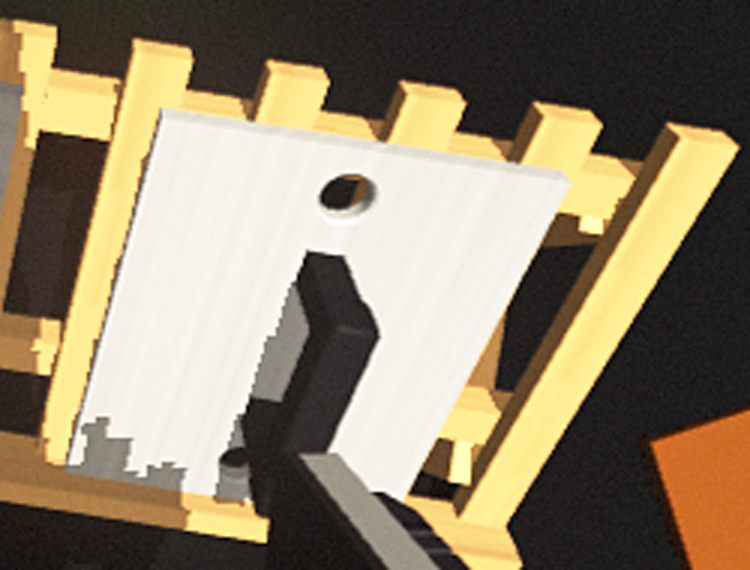

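```bash
cat >> h.py <<'E'
def lidfit(p,obj,ob,x0,pitch=np.radians(35),free=False):
    def f(v):
        R=Rot.from_euler('zyx',[v[3],pitch+(v[4] if free else 0),(v[5] if free else 0)]).as_matrix()
        return np.concatenate([proj(p,R@np.array([x,y,.006])+v[:3])-o for (x,y),o in zip(obj,ob)])
    r=least_squares(f,x0+([0,0] if free else [])); return r
E
python3 - <<'E'
from h import *
p=pickle.load(open("w2.pkl","rb"))
oa=np.array([(60,60),(150,665),(437,113),(515,605),(125,185),(458,509)])/3-.33+[90,85]
A=[(-.06,-.075),(-.06,.075),(.06,-.075),(.06,.075),(-.046,-.045),(.046,.045)]
obb=np.array([(118,160),(182,567),(465,68),(193,348)])/3-.33+[110,300]
B=[(-.06,-.05),(-.06,.05),(.06,-.05),(-.046,0)]
for n,o,ob,x0 in(("wide",A,oa,[.58,.13,.07,.08]),("narrow",B,obb,[.58,.28,.07,.08])):
    for fr in(False,True):
        r=lidfit(p,o,ob,x0,free=fr); print(n,r.x.round(4),r.fun.round(1))
E
```

```text
wide [ 0.5684  0.1234  0.0562 -0.0723] [-0.3 -0.9  0.2  2.3  0.8 -0.5 -3.2 -1.5  2.   0.5  0.  -0.2]
wide [ 0.5684  0.1231  0.0564 -0.0851 -0.0194  0.0516] [-1.2 -0.3 -0.5  0.5  0.3  1.1 -1.  -1.1  1.1  0.   1.4 -0.2]
narrow [ 0.5801  0.2821  0.0544 -0.0735] [-0.4  2.2 -1.9 -1.1  1.7 -0.9  1.  -0.5]
narrow [ 0.5801  0.2825  0.0548 -0.093   0.0126  0.0622] [-0.5  0.6 -0.7  0.4 -0.1  0.   1.3 -1. ]
```

```bash
cat >> h.py <<'E'
def drawlid(im,p,Rm,t,hy,holes,crop,s,col=(0,0,255)):
    r0,r1,c0,c1=crop
    def L(P,closed=True):
        h=np.array([proj(p,Rm@np.array(a)+t)[::-1] for a in P]); h=(h+.5-[c0,r0])*s-.5
        cv2.polylines(im,[np.round(h*16).astype(np.int32).reshape(-1,1,2)],closed,col,1,cv2.LINE_AA,4)
    L([(-.06,-hy,.006),(.06,-hy,.006),(.06,hy,.006),(-.06,hy,.006)])
    for z in(.042,.028): L([(-.032,-.006,z),(.032,-.006,z),(.032,.006,z),(-.032,.006,z)])
    for hx,hh in holes: L([(hx+.0065*np.cos(a),hh+.0065*np.sin(a),.006) for a in np.linspace(0,6.28,20)])
HW=[(-.046,-.045),(.046,.045)]; HN=[(-.046,0),(.046,0)]
def crop(p,c,s):
    r0,r1,c0,c1=c; return cv2.resize(p["image"][r0:r1,c0:c1],None,fx=s,fy=s,interpolation=cv2.INTER_CUBIC)
E
python3 - <<'E'
from h import *
p=pickle.load(open("w2.pkl","rb"))
R=Rot.from_euler('zyx',[-.0735,np.radians(35),0]).as_matrix()
c=(100,300,85,525); im=crop(p,c,1.8)
drawlid(im,p,R,np.array([.5684,.1234,.0562]),.075,HW,c,1.8); drawlid(im,p,R,np.array([.5801,.2821,.0544]),.05,HN,c,1.8)
cv2.imwrite("pics/w2f.png",im)
E
```

```text
(no output)
```

View pics/w2f.png

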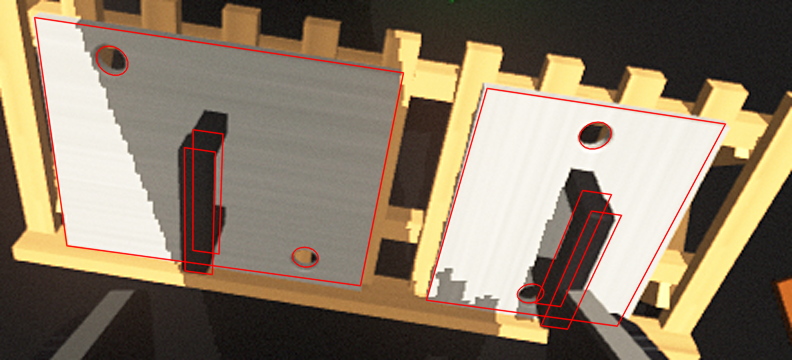

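```bash
python3 -c "
from h import *
togo(0,-0.0735,0,grasp=[.5884,.1218,.165])
togo(0,-0.0735,0,grasp=[.5884,.1218,.085])"
```

```text
t 5.8 shift [-60.6, -67.5, -56.4] rot [0.001, -0.259, -0.152] j [0.27, 0.62, 0.34, 1.54, 0.05, 0.19] F [0.4, -0.6, 0.8]
t 5.8 shift [-60.6, -67.5, -136.4] rot [0.001, -0.259, -0.152] j [0.27, 0.62, 0.34, 1.54, 0.05, 0.19] F [0.4, -0.6, 0.8]
```

```bash
python3 -m jog '[{"translation":[-30,-35,-20],"rotation":[0.001,-0.13,-0.076],"grip":1},{"translation":[-61,-67,-40],"rotation":[0.001,-0.259,-0.152],"grip":1},{"translation":[-61,-67,-56],"rotation":[0.001,-0.259,-0.152],"grip":1},{"translation":[-61,-67,-56],"rotation":[0.001,-0.259,-0.152],"grip":1},{"translation":[-61,-67,-56],"rotation":[0.001,-0.259,-0.152],"grip":1}]'
python3 - <<'E'
from h import *
togo(0,-0.0735,0,grasp=[.5884,.1218,.085])
s=env.state(); p=wristpose(env.read_camera("wrist"),s); pickle.dump(p,open("w3.pkl","wb"))
R=Rot.from_euler('zyx',[-.0735,np.radians(35),0]).as_matrix()
c=(0,420,0,560); im=crop(p,c,1.4)
drawlid(im,p,R,np.array([.5684,.1234,.0562]),.075,HW,c,1.4)
g=np.array([.5884,.1218,.085]); q=proj(p,g)*1.4; cv2.circle(im,(int(q[1]),int(q[0])),4,(0,255,0),-1)
cv2.imwrite("pics/w3.png",im)
E
```

```text
time: 6.3
eef_pos: [0.5877, 0.1218, 0.3221]
tcp_rot: [-1.154, 1.242, 1.154]
contact_force: [0.7, -0.1, 1.0]
gripper_width: 1.002
t 6.3 shift [0.7, 0.0, -82.1] rot [-0.001, 0.001, 0.001] j [0.2, 0.36, -0.18, 1.03, 0.0, 0.28] F [0.7, -0.1, 1.0]
```

View pics/w3.png

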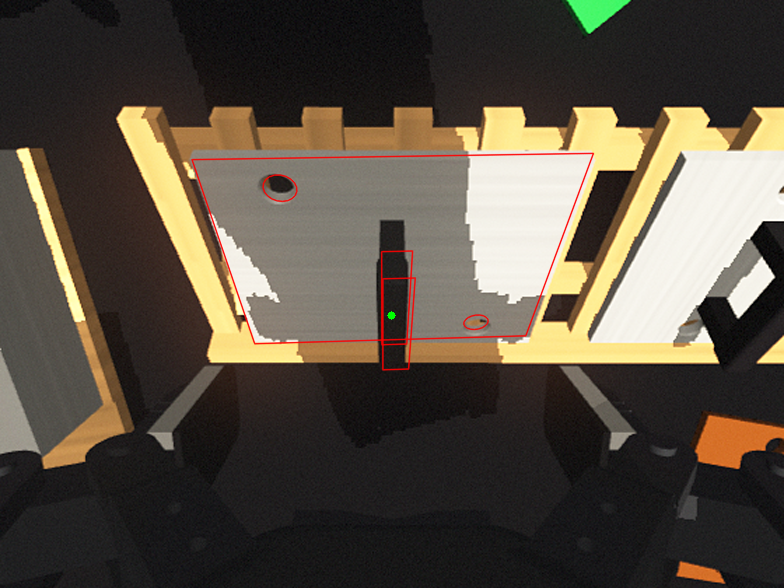

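```bash
python3 -m jog '[{"translation":[0,-1,-40],"rotation":[0,0,-0.01],"grip":1},{"translation":[0,-1,-70],"rotation":[0,0,-0.01],"grip":1},{"translation":[0,-1,-82],"rotation":[0,0,-0.01],"grip":1},{"translation":[0,-1,-82],"rotation":[0,0,-0.01],"grip":1},{"translation":[0,-1,-82],"rotation":[0,0,-0.01],"grip":1}]' 80
python3 - <<'E'
from h import *
s=env.state(); print(s["contact_force"].round(1))
p=wristpose(env.read_camera("wrist"),s); pickle.dump(p,open("w4.pkl","wb"))
cv2.imwrite("pics/w4.png",p["image"])
q=proj(p,s["eef_pos"]+.155*Rot.from_rotvec(s["tcp_rot"]).as_matrix()[:,0]);print(q)
E
```

```text
time: 6.85
eef_pos: [0.5906, 0.122, 0.2423]
tcp_rot: [-1.148, 1.243, 1.145]
contact_force: [0.4, 0.2, 0.7]
gripper_width: 1.005
[0.4 0.2 0.7]
[290.46476596 280.88909406]
```

View pics/w4.png

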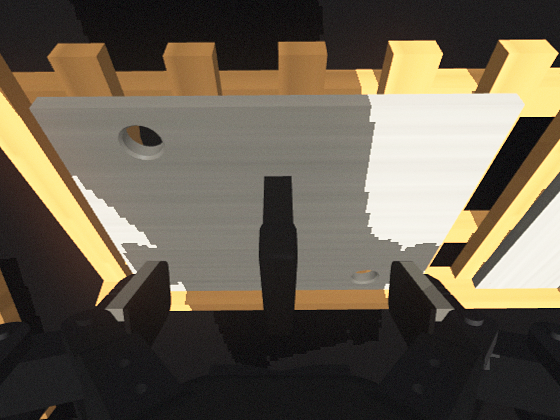

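```bash
python3 -m jog '[{"translation":[-1,0,-2],"rotation":[0,0,0],"grip":1},{"translation":[-1,0,-2],"rotation":[0,0,0],"grip":-1},{"translation":[-1,0,-2],"rotation":[0,0,0],"grip":-1},{"translation":[-1,0,-2],"rotation":[0,0,0],"grip":-1},{"translation":[-1,0,-2],"rotation":[0,0,0],"grip":-1},{"translation":[-1,0,-2],"rotation":[0,0,0],"grip":-1},{"translation":[-1,0,-2],"rotation":[0,0,0],"grip":-1},{"translation":[-1,0,-2],"rotation":[0,0,0],"grip":-1}]' 100; python3 -c "
from h import *
togo(0,-0.0735,0,grasp=[.5884,.1218,.085]); print(env.state()['gripper_width'])"
```

```text
time: 7.7
eef_pos: [0.5896, 0.1219, 0.2409]
tcp_rot: [-1.149, 1.242, 1.145]
contact_force: [-2.7, -0.8, 5.2]
gripper_width: 0.121
t 7.7 shift [-1.2, -0.1, -0.9] rot [-0.002, 0.005, 0.01] j [0.2, 0.43, -0.28, 0.86, 0.0, 0.29] F [-2.7, -0.8, 5.2]
0.12109834623033815
```

```bash
python3 -m jog '[{"translation":[0,0,10],"rotation":[0,0,0],"grip":-1},{"translation":[0,0,30],"rotation":[0,0,0],"grip":-1},{"translation":[0,0,60],"rotation":[0,0,0],"grip":-1},{"translation":[-10,0,100],"rotation":[0,0,0],"grip":-1},{"translation":[-20,0,130],"rotation":[0,0,0],"grip":-1},{"translation":[-30,0,150],"rotation":[0,0,0],"grip":-1},{"translation":[-30,0,150],"rotation":[0,0,0],"grip":-1}]'
python3 - <<'E'
from h import *
s=env.state(); print(s["contact_force"].round(1),s["gripper_width"])
p=env.read_camera("wrist")
M=np.linalg.inv(p["mount"]); p["R"]=M[:3,:3];p["t"]=M[:3,3]  # tool-frame camera
pickle.dump(p,open("w5.pkl","wb"))
cv2.imwrite("pics/w5.png",p["image"])
togo(0,.087,np.radians(35),grasp=[.445,-.23,.24])
E
```

```text
time: 8.4
eef_pos: [0.5596, 0.1221, 0.3944]
tcp_rot: [-1.15, 1.237, 1.142]
contact_force: [0.1, 1.3, -3.5]
gripper_width: 0.121
[ 0.1  1.3 -3.5] 0.1205134360738181
t 8.45 shift [-203.3, -359.7, -25.2] rot [-0.002, -0.604, 0.164] j [0.21, 0.26, -0.14, 1.16, 0.0, 0.3] F [1.0, -0.6, -3.1]
```

View pics/w5.png

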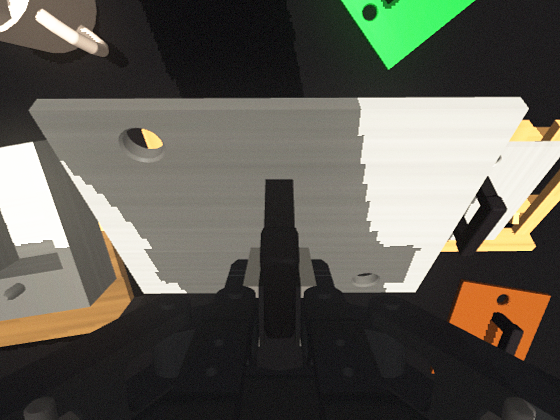

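Run:
```python
from h import *
p=pickle.load(open("w5.pkl","rb"))
cv2.imwrite("pics/w5a.png",crop(p,(85,305,20,290),2.9)); cv2.imwrite("pics/w5b.png",crop(p,(85,305,280,550),2.9))
```

```text
(no output)
```

View pics/w5a.png

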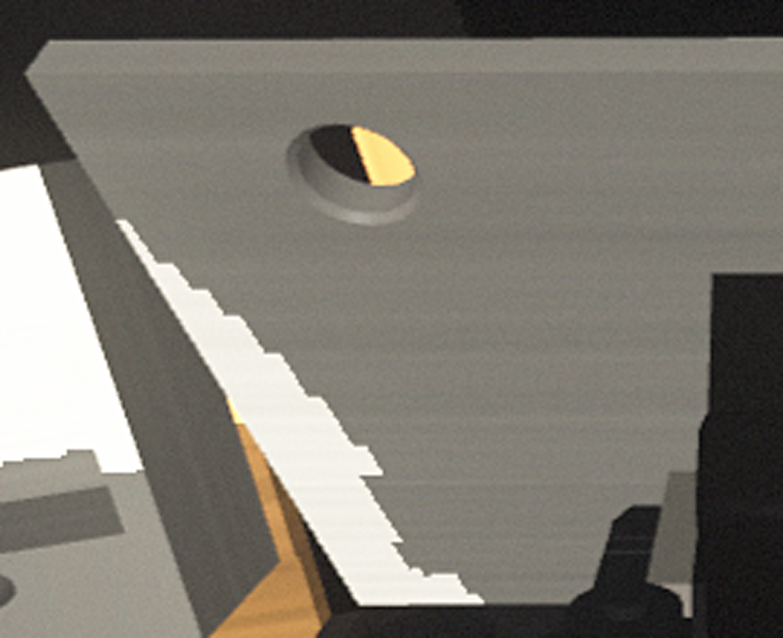

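View pics/w5b.png

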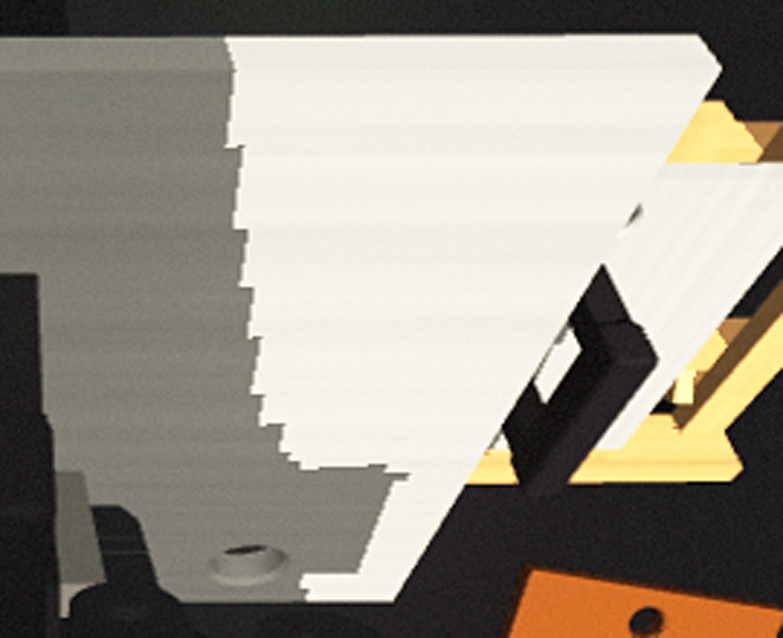

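```bash
cat >> h.py <<'E'
def heldfit(p,hy,pts,edges,prior=True):
    """pts: [((x,y),(row,col))], edges: [(sign, (row,col))] points on side edges y=sign*hy. lid pose in tool frame.
    nominal: lid y=+tool z ; lid z tilted: lid pitch wrt vertical tool"""
    a=np.radians(35)
    # tool axes in lid-centred 'level' frame (lean 35): 
    D=toolmat(0,a); R0=D.T  # lid axes in tool coords
    t0=np.array([.155,0,0])-R0@np.array([0,0,.035])
    def pose(v): return Rot.from_rotvec(v[3:]).as_matrix()@R0, t0+v[:3]
    def f(v):
        R,t=pose(v); r=[]
        for (x,y),o in pts: r+=list(proj(p,R@np.array([x,y,.006])+t)-o)
        for sg,o in edges:
            A=proj(p,R@np.array([-.06,sg*hy,.006])+t);B=proj(p,R@np.array([.06,sg*hy,.006])+t);d=(B-A)/np.linalg.norm(B-A); w=np.array(o)-A; r.append(d[0]*w[1]-d[1]*w[0])
        if prior: r+=list(v[3:]/.02)+list(v[:3]/.004)
        return np.array(r)
    s=least_squares(f,np.zeros(6)); return s.x,s.fun,pose(s.x)
E
python3 - <<'E'
from h import *
p=pickle.load(open("w5.pkl","rb"))
za=lambda r,c:(np.array([r,c])+.5)/2.9-.5+[85,20]
zb=lambda r,c:(np.array([r,c])+.5)/2.9-.5+[85,280]
pts=[((-.06,-.075),za(74,26)),((-.06,.075),zb(68,721)),((-.046,-.045),za(173,353)),((.046,.045),zb(565,248))]
ed=[(-1,za(605,358)),(1,zb(601,395))]
for pr in(True,False):
    v,f,(R,t)=heldfit(p,.075,pts,ed,pr); print((v*1000).round(1),f.round(1)[:10])
pickle.dump((R,t),open("heldW.pkl","wb"))
E
```

```text
[-1.2  0.8 -0.8 -2.8 -1.   3.1] [-0.6 -0.3 -0.3 -0.1  0.8  0.4  0.7  0.1 -0.5  0.4]
[-1.2  0.8 -0.8 -2.8 -1.1  3.2] [-0.6 -0.3 -0.3 -0.1  0.8  0.3  0.7  0.1 -0.5  0.4]
```

```bash
cat >> h.py <<'E'
Q=np.array([.5948,-.2323,.0868])
def lidgo(held,pos,yaw=None):
    R,t=held; s=env.state(); yaw=Q[2] if yaw is None else yaw
    L=Rot.from_euler('z',yaw).as_matrix(); D=L@R.T; P=np.array(pos)-D@t
    rv=(Rot.from_matrix(D)*Rot.from_rotvec(s["tcp_rot"]).inv()).as_rotvec()
    print("shift",((P-s["eef_pos"])*1000).round(1).tolist(),"rot",rv.round(3).tolist())
def lidnow(held,s=None):
    R,t=held; s=s or env.state(); D=Rot.from_rotvec(s["tcp_rot"]).as_matrix()
    return D@R, D@t+s["eef_pos"]
def lidrep(held,narrow=False):
    Rm,t=lidnow(held); c,sn=np.cos(Q[2]),np.sin(Q[2]); d=t[:2]-Q[:2]
    e=np.array([c*d[0]+sn*d[1],-sn*d[0]+c*d[1],t[2]])-([0,.113,.068] if narrow else [0,0,.06])
    y=np.arctan2(Rm[1,0],Rm[0,0])-Q[2]
    s=env.state(); print("lid rel seat mm",(e*1000).round(1),"yaw err",round(y,4),"tilt",Rm[:2,2].round(4),"F",s["contact_force"].round(1),"t",s["time"],"w",round(s["gripper_width"],3))
E
python3 - <<'E'
from h import *
H=pickle.load(open("heldW.pkl","rb")); print(lidnow(H)[1])
for z,x in((.15,-.17),(.098,-.17),(.098,0),(.06,0)): lidgo(H,stpt(Q,x,0,z))
E
```

```text
[0.5403786  0.12338559 0.20955063]
shift [-222.1, -375.7, -81.0] rot [-0.002, -0.607, 0.161]
shift [-222.1, -375.7, -133.0] rot [-0.002, -0.607, 0.161]
shift [-52.8, -361.0, -133.0] rot [-0.002, -0.607, 0.161]
shift [-52.8, -361.0, -171.0] rot [-0.002, -0.607, 0.161]
```

```bash
python3 -m jog '[{"translation":[-45,0,0],"rotation":[0,-0.12,0.03],"grip":-1},{"translation":[-85,-20,0],"rotation":[0,-0.24,0.06],"grip":-1},{"translation":[-125,-45,0],"rotation":[0,-0.36,0.1],"grip":-1},{"translation":[-155,-80,-10],"rotation":[-0.002,-0.48,0.13],"grip":-1},{"translation":[-180,-120,-20],"rotation":[-0.002,-0.607,0.161],"grip":-1},{"translation":[-190,-165,-35],"rotation":[-0.002,-0.607,0.161],"grip":-1},{"translation":[-200,-210,-50],"rotation":[-0.002,-0.607,0.161],"grip":-1},{"translation":[-210,-255,-65],"rotation":[-0.002,-0.607,0.161],"grip":-1},{"translation":[-220,-300,-81],"rotation":[-0.002,-0.607,0.161],"grip":-1},{"translation":[-222,-340,-81],"rotation":[-0.002,-0.607,0.161],"grip":-1},{"translation":[-222,-376,-81],"rotation":[-0.002,-0.607,0.161],"grip":-1},{"translation":[-222,-376,-81],"rotation":[-0.002,-0.607,0.161],"grip":-1}]'
python3 - <<'E'
from h import *
H=pickle.load(open("heldW.pkl","rb")); lidrep(H)
s=env.state(); p=wristpose(env.read_camera("wrist"),s); pickle.dump(p,open("w6.pkl","wb")); cv2.imwrite("pics/w6.png",p["image"])
p=env.read_camera("side"); cv2.imwrite("pics/side6.png",p["image"][80:330,180:460])
for z,x in((.15,-.17),(.098,-.17),(.098,0),(.06,0)): lidgo(H,stpt(Q,x,0,z))
E
```

```text
time: 9.65
eef_pos: [0.3375, -0.2581, 0.31]
tcp_rot: [-1.474, 0.695, 0.808]
contact_force: [0.5, -0.5, -3.5]
gripper_width: 0.121
lid rel seat mm [-170.9   -4.9   88.7] yaw err -0.006 tilt [0.002  0.0004] F [ 0.5 -0.5 -3.5] t 9.65 w 0.121
shift [0.6, 0.7, 1.8] rot [-0.003, -0.003, 0.002]
shift [0.6, 0.7, -50.2] rot [-0.003, -0.003, 0.002]
shift [170.0, 15.4, -50.2] rot [-0.003, -0.003, 0.002]
shift [170.0, 15.4, -88.2] rot [-0.003, -0.003, 0.002]
```

View pics/w6.png

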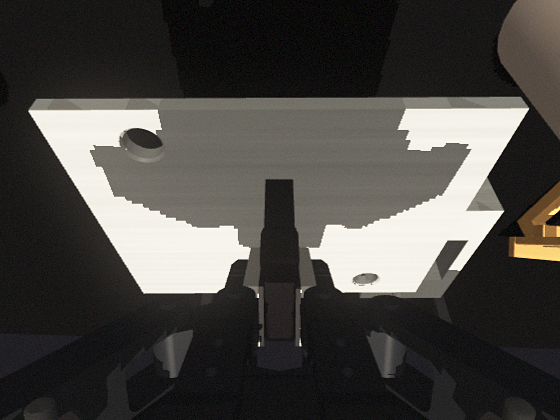

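View pics/side6.png

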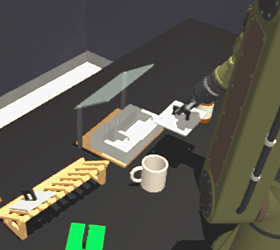

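```bash
python3 -m jog '[{"translation":[0,1,-30],"rotation":[-0.003,-0.003,0.002],"grip":-1},{"translation":[1,1,-50],"rotation":[-0.003,-0.003,0.002],"grip":-1},{"translation":[40,4,-50],"rotation":[-0.003,-0.003,0.002],"grip":-1},{"translation":[80,8,-50],"rotation":[-0.003,-0.003,0.002],"grip":-1},{"translation":[120,11,-50],"rotation":[-0.003,-0.003,0.002],"grip":-1},{"translation":[150,14,-50],"rotation":[-0.003,-0.003,0.002],"grip":-1},{"translation":[170,15,-50],"rotation":[-0.003,-0.003,0.002],"grip":-1},{"translation":[170,15,-50],"rotation":[-0.003,-0.003,0.002],"grip":-1},{"translation":[170,15,-50],"rotation":[-0.003,-0.003,0.002],"grip":-1}]'
python3 - <<'E'
from h import *
H=pickle.load(open("heldW.pkl","rb")); lidrep(H)
s=env.state(); p=wristpose(env.read_camera("wrist"),s); pickle.dump(p,open("w7.pkl","wb")); cv2.imwrite("pics/w7.png",p["image"])
lidrep(H); lidgo(H,stpt(Q,0,0,.06))
E
```

```text
time: 10.65
eef_pos: [0.5063, -0.2376, 0.2581]
tcp_rot: [-1.476, 0.689, 0.815]
contact_force: [-0.4, 0.6, -3.2]
gripper_width: 0.12
lid rel seat mm [-0.9  1.8 36.7] yaw err 0.0019 tilt [ 0.0027 -0.0013] F [-0.4  0.6 -3.2] t 10.65 w 0.12
lid rel seat mm [-1.5  1.5 36.7] yaw err 0.001 tilt [ 0.0028 -0.0013] F [-0.8 -0.3 -3.9] t 10.7 w 0.121
shift [1.2, -1.0, -36.9] rot [-0.001, -0.003, -0.001]
```

View pics/w7.png

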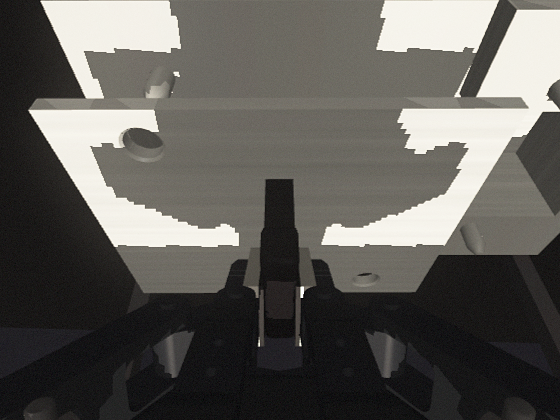

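Run:
```python
from h import *
p=pickle.load(open("w7.pkl","rb"))
c=(50,260,100,560); s=1.7
drawfit(p,Q,c,s,"pics/w7f.png")
im=cv2.imread("pics/w7f.png"); H=pickle.load(open("heldW.pkl","rb"));
```

```text
(no output)
```

View pics/w7f.png

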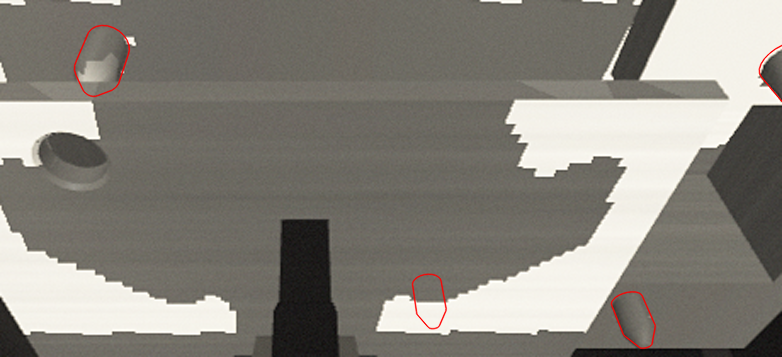

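```bash
python3 -m jog '[{"translation":[1.2,-1,0],"rotation":[-0.001,-0.003,-0.001],"grip":-1},{"translation":[1.2,-1,-10],"rotation":[-0.001,-0.003,-0.001],"grip":-1},{"translation":[1.2,-1,-17],"rotation":[-0.001,-0.003,-0.001],"grip":-1},{"translation":[1.2,-1,-17],"rotation":[-0.001,-0.003,-0.001],"grip":-1},{"translation":[1.2,-1,-17],"rotation":[-0.001,-0.003,-0.001],"grip":-1}]'
python3 - <<'E'
from h import *
H=pickle.load(open("heldW.pkl","rb")); lidrep(H)
s=env.state(); p=wristpose(env.read_camera("wrist"),s); pickle.dump(p,open("w8.pkl","wb")); cv2.imwrite("pics/w8.png",crop(p,(50,290,20,430),1.9))
lidrep(H); lidgo(H,stpt(Q,0,0,.06))
E
```

```text
time: 11.2
eef_pos: [0.5066, -0.239, 0.2405]
tcp_rot: [-1.475, 0.689, 0.811]
contact_force: [0.6, -0.1, -2.3]
gripper_width: 0.122
lid rel seat mm [-0.5  0.2 19.3] yaw err -0.0004 tilt [ 0.0007 -0.0009] F [ 0.6 -0.1 -2.3] t 11.2 w 0.122
lid rel seat mm [-0.1 -0.1 19.7] yaw err -0.0004 tilt [ 0.0001 -0.0005] F [-1.   0.4 -3.2] t 11.25 w 0.121
shift [0.1, 0.1, -19.7] rot [-0.001, -0.0, 0.0]
```

View pics/w8.png

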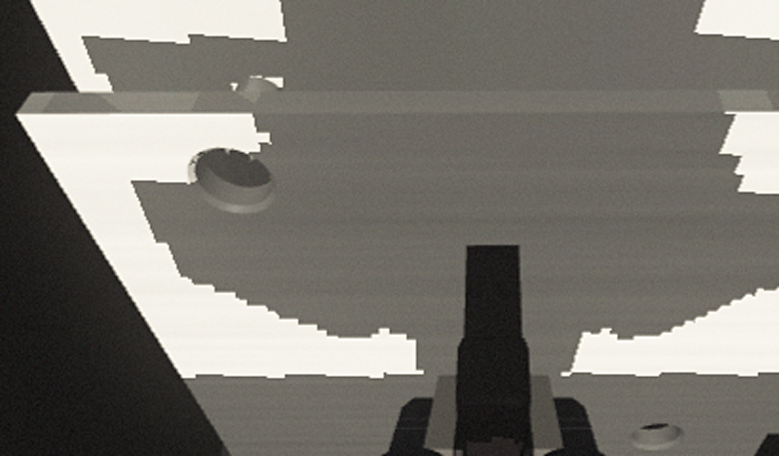

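```bash
python3 -m jog '[{"translation":[0,0,-4],"rotation":[0,0,0],"grip":-1},{"translation":[0,0,-8],"rotation":[0,0,0],"grip":-1},{"translation":[0,0,-10],"rotation":[0,0,0],"grip":-1},{"translation":[0,0,-10],"rotation":[0,0,0],"grip":-1}]'
python3 - <<'E'
from h import *
H=pickle.load(open("heldW.pkl","rb")); lidrep(H)
s=env.state(); p=wristpose(env.read_camera("wrist"),s); cv2.imwrite("pics/w9.png",crop(p,(50,290,20,430),1.9))
E
```

```text
time: 11.65
eef_pos: [0.5066, -0.2389, 0.2303]
tcp_rot: [-1.475, 0.689, 0.811]
contact_force: [0.4, -0.4, -3.7]
gripper_width: 0.123
lid rel seat mm [-0.5  0.2  9.1] yaw err -0.0003 tilt [ 0.0009 -0.001 ] F [ 0.4 -0.4 -3.7] t 11.65 w 0.123
```

View pics/w9.png

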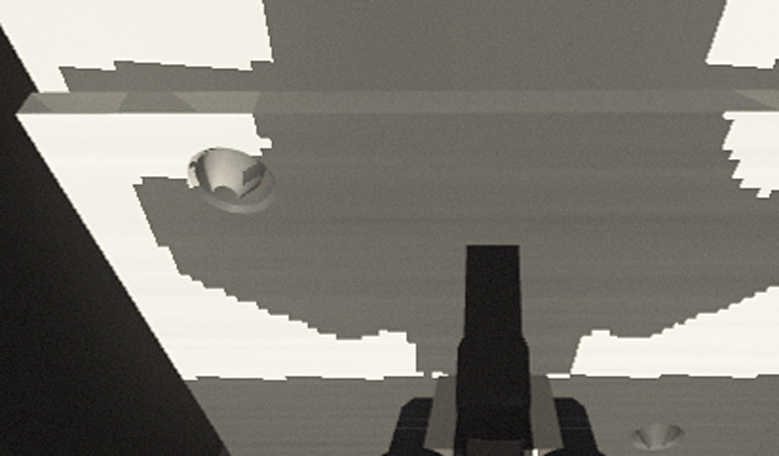

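```bash
python3 -m jog '[{"translation":[0,0,-3],"rotation":[0,0,0],"grip":-1},{"translation":[0,0,-6],"rotation":[0,0,0],"grip":-1},{"translation":[0,0,-8],"rotation":[0,0,0],"grip":-1},{"translation":[0,0,-9],"rotation":[0,0,0],"grip":-1},{"translation":[0,0,-10],"rotation":[0,0,0],"grip":-1},{"translation":[0,0,-10],"rotation":[0,0,0],"grip":-1}]'
python3 - <<'E'
from h import *
H=pickle.load(open("heldW.pkl","rb")); lidrep(H)
s=env.state(); p=wristpose(env.read_camera("wrist"),s); cv2.imwrite("pics/w10.png",crop(p,(50,290,20,430),1.9))
E
```

```text
time: 12.3
eef_pos: [0.5071, -0.2391, 0.2212]
tcp_rot: [-1.476, 0.687, 0.81]
contact_force: [-1.7, 0.7, 2.1]
gripper_width: 0.123
lid rel seat mm [0.3 0.  0.1] yaw err 0.0001 tilt [-0.001  -0.0008] F [-1.7  0.7  2.1] t 12.3 w 0.123
```

View pics/w10.png

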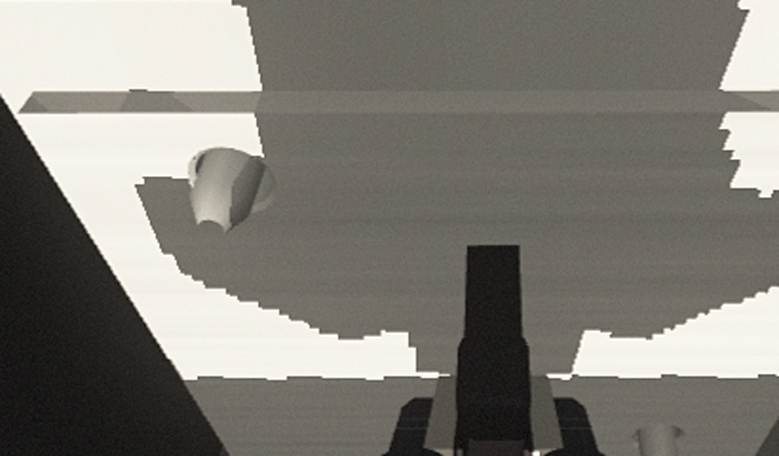

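```bash
python3 -m jog '[{"translation":[0,0,0],"rotation":[0,0,0],"grip":0.2},{"translation":[0,0,0],"rotation":[0,0,0],"grip":0.2},{"translation":[0,0,0],"rotation":[0,0,0],"grip":0.2},{"translation":[0,0,0],"rotation":[0,0,0],"grip":0.2},{"translation":[-12,-1,17],"rotation":[0,0,0],"grip":0.2},{"translation":[-30,-3,40],"rotation":[0,0,0],"grip":0.2},{"translation":[-60,-5,70],"rotation":[0,0,0],"grip":0.2},{"translation":[-90,-8,100],"rotation":[0,0,0],"grip":0.2},{"translation":[-90,-8,120],"rotation":[0,0,0],"grip":0.2},{"translation":[-90,-8,120],"rotation":[0,0,0],"grip":0.2}]'
python3 - <<'E'
from h import *
s=env.state(); p=wristpose(env.read_camera("wrist"),s); pickle.dump(p,open("w11.pkl","wb")); print(s["joint_pos"].round(2))
c=(0,420,0,560); im=crop(p,c,1.4)
R=Rot.from_euler('z',Q[2]).as_matrix(); drawlid(im,p,R,np.array([Q[0],Q[1],.06]),.075,HW,c,1.4)
cv2.imwrite("pics/w11.png",im)
togo([.65,.29,.375],-0.075,-0.26)
E
```

```text
time: 13.35
eef_pos: [0.4178, -0.2482, 0.3449]
tcp_rot: [-1.481, 0.686, 0.804]
contact_force: [1.1, -1.1, 0.3]
gripper_width: 0.603
[-0.66 -0.08 -0.74  0.42  0.4  -0.65]
t 13.4 shift [232.4, 537.7, 32.0] rot [-0.002, 0.879, -0.149] j [-0.66, -0.08, -0.75, 0.42, 0.4, -0.65] F [0.1, 0.1, -1.3]
```

View pics/w11.png

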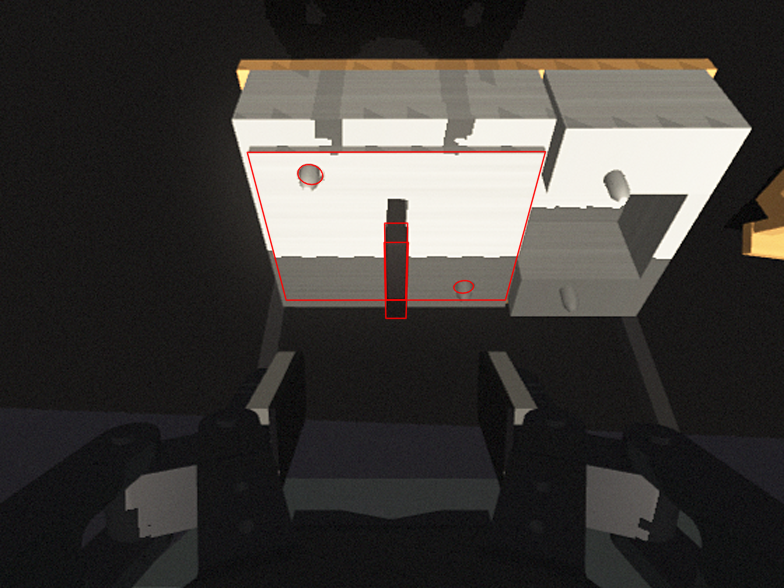

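```bash
python3 -c "
from h import *
togo(0,-0.083,0,grasp=[.6005,.280,.165])"
```

```text
t 13.4 shift [182.9, 527.7, -23.0] rot [0.001, 0.619, -0.162] j [-0.66, -0.08, -0.75, 0.42, 0.4, -0.65] F [0.1, 0.1, -1.3]
```

```bash
python3 -m jog '[{"translation":[0,50,0],"rotation":[0,0,0],"grip":1},{"translation":[0,100,0],"rotation":[0,0,0],"grip":1},{"translation":[0,150,0],"rotation":[0,0,0],"grip":1},{"translation":[0,200,0],"rotation":[0,0,0],"grip":1},{"translation":[0,250,0],"rotation":[0,0.1,-0.02],"grip":1},{"translation":[20,295,0],"rotation":[0,0.2,-0.05],"grip":1},{"translation":[45,335,0],"rotation":[0,0.3,-0.08],"grip":1},{"translation":[70,375,0],"rotation":[0,0.4,-0.1],"grip":1},{"translation":[100,415,0],"rotation":[0,0.5,-0.13],"grip":1},{"translation":[130,450,0],"rotation":[0.001,0.6,-0.15],"grip":1},{"translation":[160,490,0],"rotation":[0.001,0.619,-0.162],"grip":1},{"translation":[183,528,-23],"rotation":[0.001,0.619,-0.162],"grip":1}]'; python3 -m jog '[{"translation":[0,0,0],"rotation":[0,0,0],"grip":1},{"translation":[0,0,0],"rotation":[0,0,0],"grip":1}]'
python3 - <<'E'
from h import *
togo(0,-0.083,0,grasp=[.6005,.280,.085])
s=env.state(); p=wristpose(env.read_camera("wrist"),s); pickle.dump(p,open("w12.pkl","wb"))
R=Rot.from_euler('zyx',[-.083,np.radians(35),0]).as_matrix()
c=(0,420,0,560); im=crop(p,c,1.4)
drawlid(im,p,R,np.array([.5805,.2816,.0563]),.05,HN,c,1.4)
cv2.imwrite("pics/w12.png",im)
E
```

```text
time: 14.6
eef_pos: [0.6035, 0.2832, 0.3195]
tcp_rot: [-1.148, 1.246, 1.147]
contact_force: [0.1, -0.6, 0.9]
gripper_width: 1.003
time: 14.8
eef_pos: [0.6031, 0.2844, 0.3154]
tcp_rot: [-1.15, 1.25, 1.15]
contact_force: [-0.2, -0.3, -0.1]
gripper_width: 1.002
t 14.8 shift [-2.6, -4.4, -75.4] rot [0.002, -0.003, -0.002] j [0.44, 0.48, -0.0, 1.09, -0.0, 0.52] F [-0.2, -0.3, -0.1]
```

View pics/w12.png

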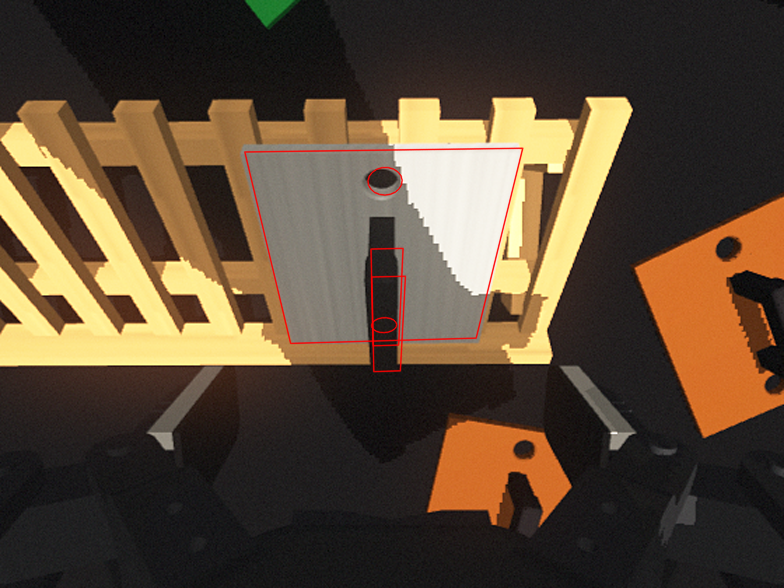

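```bash
python3 -m jog '[{"translation":[-4,-6,-20],"rotation":[0,-0.003,-0.01],"grip":1},{"translation":[-4,-6,-55],"rotation":[0,-0.003,-0.01],"grip":1},{"translation":[-4,-6,-75],"rotation":[0,-0.003,-0.01],"grip":1},{"translation":[-4,-6,-75],"rotation":[0,-0.003,-0.01],"grip":1},{"translation":[-4,-6,-75],"rotation":[0,-0.003,-0.01],"grip":1},{"translation":[-4,-6,-75],"rotation":[0,-0.003,-0.01],"grip":1}]' 100
python3 - <<'E'
from h import *
togo(0,-0.091,0,grasp=[.5995,.278,.085])
s=env.state(); p=wristpose(env.read_camera("wrist"),s); pickle.dump(p,open("w13.pkl","wb"))
cv2.imwrite("pics/w13.png",p["image"])
E
```

```text
time: 15.45
eef_pos: [0.5995, 0.2773, 0.2442]
tcp_rot: [-1.143, 1.248, 1.137]
contact_force: [-0.6, -0.8, 0.1]
gripper_width: 0.999
t 15.45 shift [-0.0, 0.7, -4.2] rot [0.0, 0.004, 0.002] j [0.43, 0.52, -0.11, 0.93, -0.0, 0.53] F [-0.6, -0.8, 0.1]
```

View pics/w13.png

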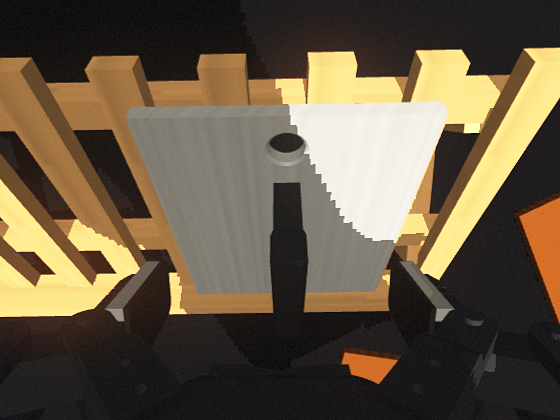

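```bash
python3 -m jog '[{"translation":[0,2.5,-3],"rotation":[0,0.004,0.016],"grip":1},{"translation":[0,2.5,-3.5],"rotation":[0,0.004,0.016],"grip":1},{"translation":[0,2.5,-3.5],"rotation":[0,0.004,0.016],"grip":-1},{"translation":[0,2.5,-3.5],"rotation":[0,0.004,0.016],"grip":-1},{"translation":[0,2.5,-3.5],"rotation":[0,0.004,0.016],"grip":-1},{"translation":[0,2.5,-3.5],"rotation":[0,0.004,0.016],"grip":-1},{"translation":[0,2.5,-3.5],"rotation":[0,0.004,0.016],"grip":-1},{"translation":[0,2.5,-3.5],"rotation":[0,0.004,0.016],"grip":-1},{"translation":[0,2.5,-3.5],"rotation":[0,0.004,0.016],"grip":-1},{"translation":[0,2.5,6.5],"rotation":[0,0.004,0.016],"grip":-1},{"translation":[0,2.5,30],"rotation":[0,0.004,0.016],"grip":-1},{"translation":[0,2.5,65],"rotation":[0,0.004,0.016],"grip":-1}]' 100; python3 -m jog '[{"translation":[0,0,30],"rotation":[0,0,0],"grip":-1},{"translation":[-20,0,70],"rotation":[0,0,0],"grip":-1},{"translation":[-30,0,80],"rotation":[0,0,0],"grip":-1},{"translation":[-30,0,80],"rotation":[0,0,0],"grip":-1}]'
python3 - <<'E'
from h import *
s=env.state(); print(s["contact_force"].round(1),s["gripper_width"],s["eef_pos"])
p=env.read_camera("wrist")
M=np.linalg.inv(p["mount"]); p["R"]=M[:3,:3];p["t"]=M[:3,3]
pickle.dump(p,open("w14.pkl","wb"))
cv2.imwrite("pics/w14.png",crop(p,(90,300,120,460),2.3))
E
```

```text
time: 16.7
eef_pos: [0.5986, 0.2794, 0.3079]
tcp_rot: [-1.153, 1.249, 1.154]
contact_force: [0.4, 0.3, -1.0]
gripper_width: 0.122
time: 17.1
eef_pos: [0.5681, 0.2796, 0.3903]
tcp_rot: [-1.154, 1.245, 1.153]
contact_force: [0.8, 0.3, -1.8]
gripper_width: 0.126
[ 0.8  0.3 -1.8] 0.12573302329036745 [0.56810257 0.27963395 0.39029349]
```

View pics/w14.png

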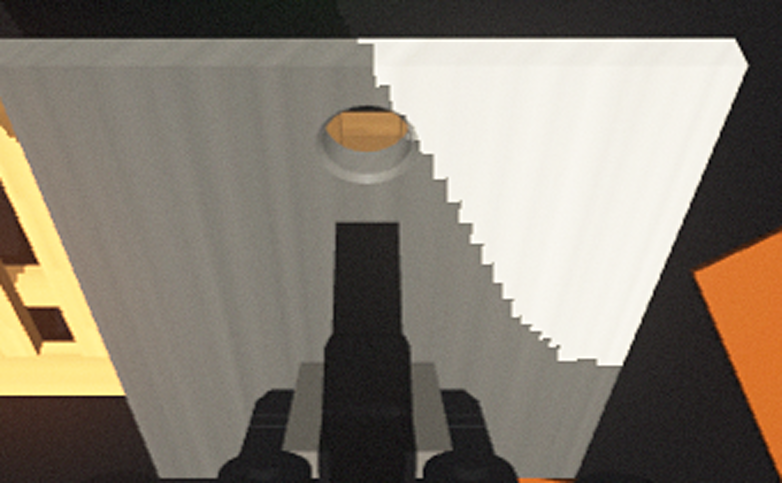

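Run:
```python
from h import *
p=pickle.load(open("w14.pkl","rb")); cv2.imwrite("pics/w14b.png",crop(p,(90,200,90,290),3))
```

```text
(no output)
```

View pics/w14b.png

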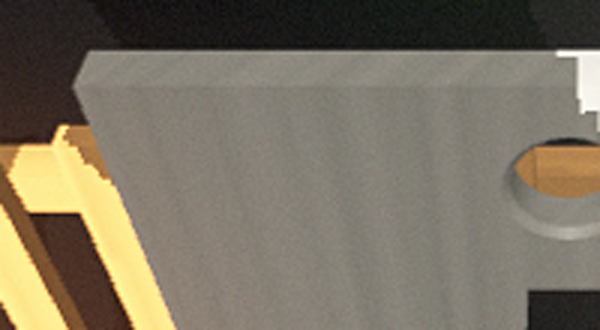

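Run:
```python
from h import *
p=pickle.load(open("w14.pkl","rb"))
z=lambda r,c:(np.array([r,c])+.5)/2.3-.5+[90,120]
pts=[((-.06,-.05),np.array([118.3,114.3])),((-.06,.05),z(66,748)),((-.046,0),z(144.5,367))]
ed=[(-1,z(478,160)),(1,z(478,577)),(1,z(272,664))]
for pr in(True,False):
    v,f,(R,t)=heldfit(p,.05,pts,ed,pr); print((v*1000).round(1),f.round(1)[:9])
    if pr: pickle.dump((R,t),open("heldN.pkl","wb"))
H=pickle.load(open("heldN.pkl","rb")); print(lidnow(H)[1])
for zz,x in((.16,-.17),(.13,-.10),(.112,0),(.068,0)): lidgo(H,stpt(Q,x,.113,zz))
```

```text
[-1.3 -2.1 -0.4  0.9 -5.2 -2.3] [-0.3 -0.  -0.2  0.2  0.6  0.1 -0.1 -0.1  0.5]
[-1.4 -2.2 -0.4  1.2 -5.8 -2.9] [-0.3 -0.  -0.2  0.1  0.7  0.1 -0.1 -0.2  0.5]
[0.54990297 0.27993999 0.2059226 ]
shift [-242.0, -420.3, -68.4] rot [0.0, -0.612, 0.158]
shift [-172.2, -414.2, -98.4] rot [0.0, -0.612, 0.158]
shift [-72.6, -405.5, -116.4] rot [0.0, -0.612, 0.158]
shift [-72.6, -405.5, -160.4] rot [0.0, -0.612, 0.158]
```

```bash
python3 -m jog '[{"translation":[-40,-30,0],"rotation":[0,-0.12,0.03],"grip":-1},{"translation":[-75,-65,0],"rotation":[0,-0.24,0.06],"grip":-1},{"translation":[-105,-100,0],"rotation":[0,-0.36,0.1],"grip":-1},{"translation":[-130,-140,0],"rotation":[0,-0.48,0.13],"grip":-1},{"translation":[-155,-180,0],"rotation":[0,-0.612,0.158],"grip":-1},{"translation":[-180,-220,-15],"rotation":[0,-0.612,0.158],"grip":-1},{"translation":[-200,-260,-30],"rotation":[0,-0.612,0.158],"grip":-1},{"translation":[-220,-300,-45],"rotation":[0,-0.612,0.158],"grip":-1},{"translation":[-235,-340,-60],"rotation":[0,-0.612,0.158],"grip":-1},{"translation":[-242,-380,-68],"rotation":[0,-0.612,0.158],"grip":-1},{"translation":[-242,-420,-68],"rotation":[0,-0.612,0.158],"grip":-1},{"translation":[-242,-420,-68],"rotation":[0,-0.612,0.158],"grip":-1}]'
python3 - <<'E'
from h import *
H=pickle.load(open("heldN.pkl","rb")); lidrep(H,True)
s=env.state(); p=wristpose(env.read_camera("wrist"),s); cv2.imwrite("pics/w15.png",p["image"])
for zz,x in((.13,-.10),(.112,0),(.068,0)): lidgo(H,stpt(Q,x,.113,zz))
E
```

```text
time: 18.35
eef_pos: [0.3246, -0.1448, 0.318]
tcp_rot: [-1.475, 0.706, 0.808]
contact_force: [0.7, -0.4, -1.9]
gripper_width: 0.119
lid rel seat mm [-172.8   -4.8   89.8] yaw err -0.0112 tilt [0.0039 0.0003] F [ 0.7 -0.4 -1.9] t 18.35 w 0.119
shift [71.2, 8.1, -28.2] rot [-0.001, -0.004, 0.008]
shift [170.8, 16.7, -46.2] rot [-0.001, -0.004, 0.008]
shift [170.8, 16.7, -90.2] rot [-0.001, -0.004, 0.008]
```

View pics/w15.png

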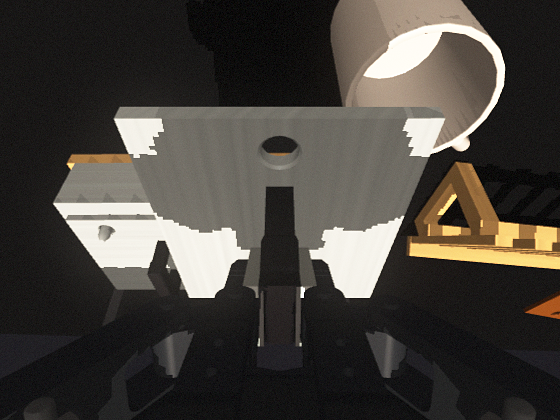

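```bash
python3 -m jog '[{"translation":[35,4,-5],"rotation":[-0.001,-0.004,0.008],"grip":-1},{"translation":[71,8,-28],"rotation":[-0.001,-0.004,0.008],"grip":-1},{"translation":[105,11,-40],"rotation":[-0.001,-0.004,0.008],"grip":-1},{"translation":[140,14,-46],"rotation":[-0.001,-0.004,0.008],"grip":-1},{"translation":[160,16,-46],"rotation":[-0.001,-0.004,0.008],"grip":-1},{"translation":[171,17,-46],"rotation":[-0.001,-0.004,0.008],"grip":-1},{"translation":[171,17,-46],"rotation":[-0.001,-0.004,0.008],"grip":-1},{"translation":[171,17,-46],"rotation":[-0.001,-0.004,0.008],"grip":-1}]'
python3 - <<'E'
from h import *
H=pickle.load(open("heldN.pkl","rb"))
s=env.state(); p=wristpose(env.read_camera("wrist"),s); pickle.dump(p,open("w16.pkl","wb")); drawfit(p,Q,(30,310,20,480),1.7,"pics/w16.png")
lidrep(H,True); lidgo(H,stpt(Q,0,.113,.068))
E
```

```text
time: 19.2
eef_pos: [0.4949, -0.125, 0.2713]
tcp_rot: [-1.48, 0.695, 0.816]
contact_force: [-1.1, 1.0, -1.4]
gripper_width: 0.121
lid rel seat mm [-1.3  1.2 43.5] yaw err 0.0005 tilt [ 0.0017 -0.0009] F [-0.3  0.1 -2. ] t 19.25 w 0.12
shift [1.1, -0.9, -43.6] rot [-0.001, -0.002, -0.0]
```

View pics/w16.png

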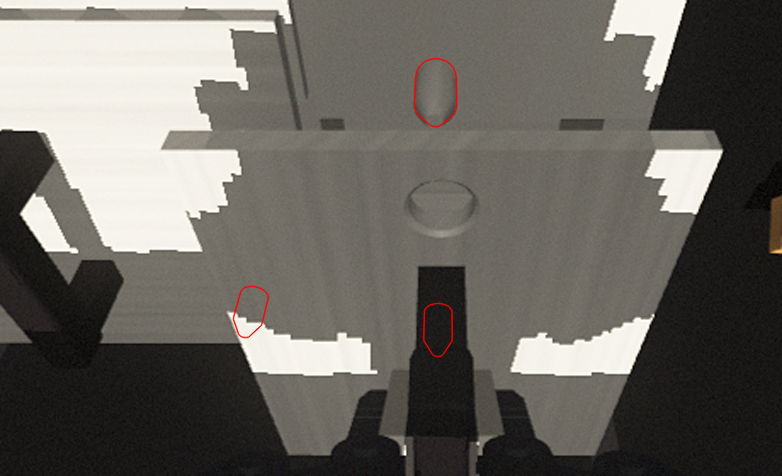

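Pin fits the model exactly (front narrow pin at about row 85, column 275). Lowering in stages.

```bash
python3 -m jog '[{"translation":[1.1,-0.9,-5],"rotation":[-0.001,-0.002,0],"grip":-1},{"translation":[1.1,-0.9,-20],"rotation":[-0.001,-0.002,0],"grip":-1},{"translation":[1.1,-0.9,-30],"rotation":[-0.001,-0.002,0],"grip":-1},{"translation":[1.1,-0.9,-34],"rotation":[-0.001,-0.002,0],"grip":-1},{"translation":[1.1,-0.9,-34],"rotation":[-0.001,-0.002,0],"grip":-1},{"translation":[1.1,-0.9,-34],"rotation":[-0.001,-0.002,0],"grip":-1}]'
python3 - <<'E'
from h import *
H=pickle.load(open("heldN.pkl","rb"))
s=env.state(); p=wristpose(env.read_camera("wrist"),s); cv2.imwrite("pics/w17.png",crop(p,(30,310,20,480),1.7))
lidrep(H,True); lidgo(H,stpt(Q,0,.113,.068))
E
```

```text
time: 19.85
eef_pos: [0.4957, -0.1263, 0.2376]
tcp_rot: [-1.481, 0.695, 0.814]
contact_force: [0.5, 0.1, -1.8]
gripper_width: 0.123
lid rel seat mm [ 0.4 -0.3 10.1] yaw err 0.0003 tilt [-0.0009  0.0003] F [ 0.3  0.5 -2. ] t 19.9 w 0.121
shift [-0.2, 0.2, -10.0] rot [0.0, 0.001, -0.0]
```

View pics/w17.png

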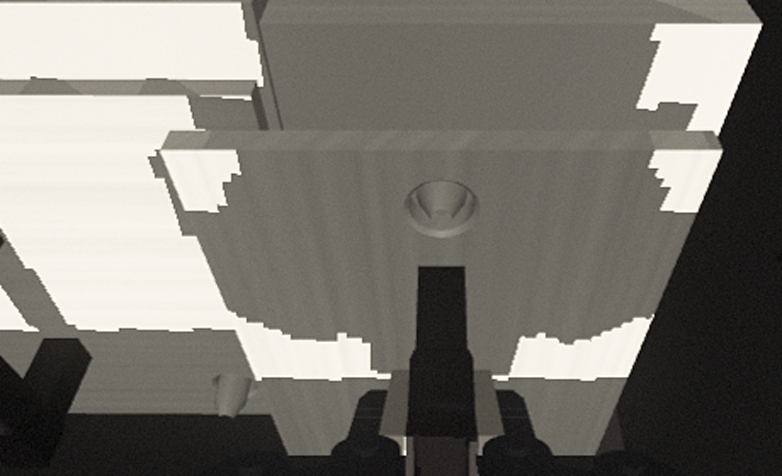

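```bash
python3 -m jog '[{"translation":[0,0,-3],"rotation":[0,0,0],"grip":-1},{"translation":[0,0,-6],"rotation":[0,0,0],"grip":-1},{"translation":[0,0,-8],"rotation":[0,0,0],"grip":-1},{"translation":[0,0,-10],"rotation":[0,0,0],"grip":-1},{"translation":[0,0,-11],"rotation":[0,0,0],"grip":-1},{"translation":[0,0,-11],"rotation":[0,0,0],"grip":-1}]'
python3 - <<'E'
from h import *
H=pickle.load(open("heldN.pkl","rb"))
s=env.state(); p=wristpose(env.read_camera("wrist"),s); cv2.imwrite("pics/w18.png",crop(p,(30,310,20,480),1.7))
lidrep(H,True)
E
```

```text
time: 20.5
eef_pos: [0.4966, -0.1264, 0.2278]
tcp_rot: [-1.482, 0.692, 0.811]
contact_force: [-3.3, 0.1, 5.5]
gripper_width: 0.12
lid rel seat mm [ 1.4 -0.4  0.3] yaw err 0.0007 tilt [-0.0035  0.0002] F [-3.8  0.7  4.4] t 20.55 w 0.124
```

View pics/w18.png

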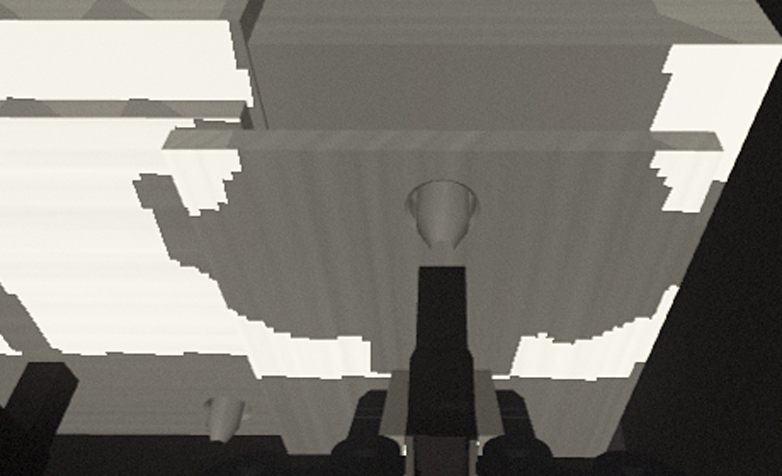

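```bash
python3 -m jog '[{"translation":[-1,0,0],"rotation":[0,0,0],"grip":-1},{"translation":[-1,0,0],"rotation":[0,0,0],"grip":0.2},{"translation":[-1,0,0],"rotation":[0,0,0],"grip":0.2},{"translation":[-1,0,0],"rotation":[0,0,0],"grip":0.2},{"translation":[-1,0,0],"rotation":[0,0,0],"grip":0.2},{"translation":[-13,-1,17],"rotation":[0,0,0],"grip":0.2},{"translation":[-31,-3,40],"rotation":[0,0,0],"grip":0.2},{"translation":[-60,-5,70],"rotation":[0,0,0],"grip":0.2},{"translation":[-90,-8,100],"rotation":[0,0,0],"grip":0.2},{"translation":[-90,-20,120],"rotation":[0,0,0],"grip":0.2},{"translation":[-90,-40,120],"rotation":[0,0,0],"grip":0.2},{"translation":[-90,-40,120],"rotation":[0,0,0],"grip":0.2}]'
python3 - <<'E'
from h import *
s=env.state(); p=wristpose(env.read_camera("wrist"),s); pickle.dump(p,open("w19.pkl","wb")); print(s["contact_force"].round(1))
c=(0,420,0,560); cv2.imwrite("pics/w19r.png",crop(p,c,1.4)); im=crop(p,c,1.4)
R=Rot.from_euler('z',Q[2]).as_matrix(); drawlid(im,p,R,stpt(Q,0,0,.06),.075,HW,c,1.4); drawlid(im,p,R,stpt(Q,0,.113,.068),.05,HN,c,1.4)
cv2.imwrite("pics/w19.png",im)
a=env.read_camera("scene"); cv2.imwrite("pics/scene19.png",crop(a,(80,380,180,380),2)); 
b=env.read_camera("side"); cv2.imwrite("pics/side19.png",crop(b,(110,400,130,420),2.5))
for n,q in(("scene",a),("side",b)):
    for th in("syrup_bottle","jam_jar","mug"): print(n,th,[(np.round(d["pixel"],1).tolist(),round(d["confidence"],2)) for d in env.landmark_of(q,th)])
E
```

```text
time: 21.75
eef_pos: [0.4071, -0.168, 0.3495]
tcp_rot: [-1.484, 0.693, 0.807]
contact_force: [0.4, -1.1, 0.1]
gripper_width: 0.599
[ 0.4 -1.1  0.1]
scene syrup_bottle [([100.2, 268.7], 0.9)]
scene jam_jar [([355.0, 348.0], 0.55)]
scene mug [([196.7, 313.0], 0.84)]
side syrup_bottle [([197.4, 380.2], 0.91), ([219.3, 309.2], 0.48)]
side jam_jar [([368.1, 188.5], 0.64)]
side mug [([262.3, 335.8], 0.9)]
```

View pics/w19.png

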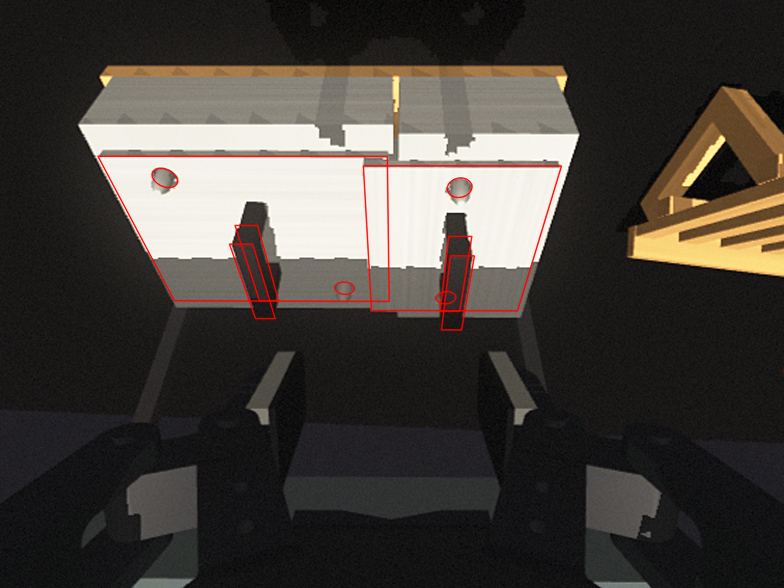

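View pics/side19.png

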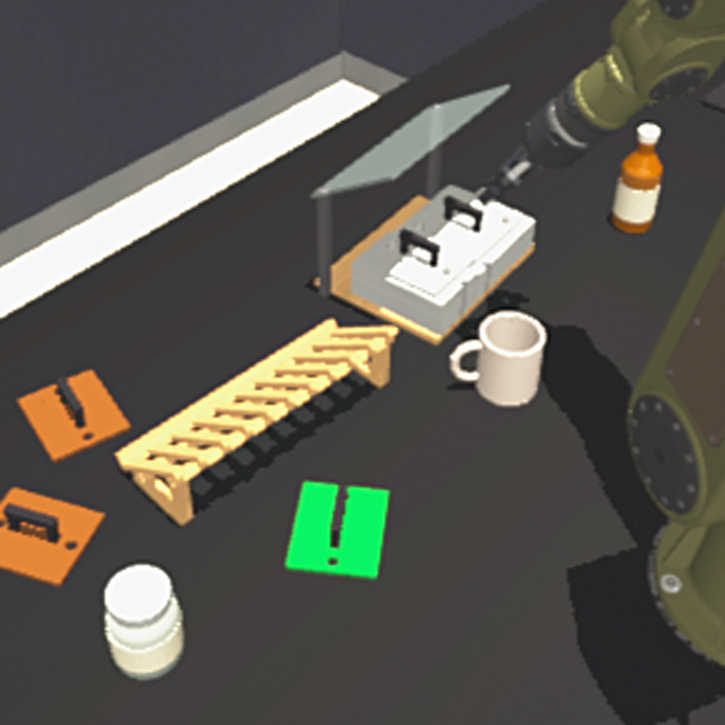

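Run:
```python
from h import *
s=env.state(); print(s["time"],s["contact_force"].round(1),np.abs(s["joint_velocities"]).max()); print(env.sign_off())
```

```text
22.2 [0.5 0.  0.4] 0.003167970945323878
the job is handed in; nothing more can be done
None
```

I put the wide lid on its pins first, then the narrow one lapping over it. I let go of both, backed the gripper clear and handed the job in at 22.2 s; no verdict was reported.

- **Lid positions:** I drew the fitted seat positions over the last wrist picture. Both lids line up with them to about a millimetre, flat, with the pins through the holes that could be seen.
- **Narrow lid:** just before release, the arm's readings put it 1.4 mm off in x, 0.3 mm high and pressing with about 5 N. I eased it back 1 mm before letting go. Its rear pin was hidden from the wrist camera during lowering, so that fit rests on the height and the final picture.
- **Wide lid:** its readings at release were within 0.3 mm of its seat.
- **Bystanders:** the networks found the syrup bottle, jam jar and mug within about 5 pixels of their starting places. In the side picture all three stand upright. The brown and green look-alikes were not touched.
- **Robot at hand-in:** stationary, with contact force under 1 N.

I found no failed checks. The only disagreement was a millimetre or two between my fit of the lids on the rack and what the wrist camera saw close up, and I corrected for that before each grasp.

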